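Fill the grinding jar through its loading plate

TASK

Get the sunken grinding jar filled: first clear the white lids lying on the filling station into the tray, then set the loading plate on the station, sliding it until both its holes drop over the two locating pins and it lies flat. After that pour all the steel balls from the steel cup through the plate's funnel into the jar and stand the empty cup upright back on its cork coaster; leave the plate on and do not disturb the bottle, the labelled jar or the mouse.

Things in the scene. Friction and masses are not known exactly. Their poses are not given: they have to be found in the camera images.
- station: filling station, fixed grey block 190 (x) x 240 (y) x 60 mm high; its flat top is the deck. Origin at the centre of its underside, z up. Sunk into the deck is the round grinding jar, centre at (0, +45) mm, bore 50 mm, 50 mm deep. Two steel pins on the deck at (0, -92) and (+50, +88) mm, 8 mm in diameter, 12 mm high, tapered tips
- pin0 (a point): foot of the pin at (0, -92) of the station, on the deck surface (60 mm above the bench)
- pin1 (a point): foot of the pin at (+50, +88) of the station, on the deck surface
- plate: aluminium loading plate, loose, about 0.42 kg, 130 (x) x 210 (y) x 6 mm, lying on the bench at first. Origin at the centre of its underside, z up. Two 11 mm holes at (0, -92) and (+50, +88) mm match the pins; a 44 mm opening with funnel at (0, +45); handle at (0, -25). It fits only one way round: seated, its origin and axes coincide with the station's, 60 mm higher
- plate_handle (a point): top of the plate's handle, 46 mm above the plate's underside: a black upright bar 18 mm thick (plate x), 44 mm long (plate y), 40 mm tall from the plate's top face; grip it from above across the 18 mm
- plate_funnel (a point): centre of the funnel's rim, 24 mm above the plate's underside; the funnel is 64 mm wide inside at this rim (70 mm outside) and narrows to the 44 mm opening, which lies over the jar when the plate is seated
- plate_hole0 (a point): centre of the plate's hole at (0, -92), at the underside; belongs over pin0
- plate_hole1 (a point): centre of the plate's hole at (+50, +88), at the underside; belongs over pin1
- tray: open grey plastic tray, fixed, 160 (x) x 210 (y) x 35 mm high, walls 4 mm, floor 4 mm thick. Origin at the centre of its underside
- coaster: round cork coaster, fixed to the bench, 96 mm in diameter, 4 mm thick; origin at the centre of its underside. The cup stands on it at first and belongs back there
- cup: steel cup, loose, 0.12 kg, 75 mm high, straight round wall of 62 mm outer diameter, 3 mm thick, floor 4 mm; no handle, grip it across the wall. Origin at the centre of its underside, z towards the mouth
- lid0: white ribbed plastic jar lid, loose solid disc 54 mm across the ribs (52 mm in the hand), 14 mm high, 20 g; origin at the centre of its underside. Two to four are present, lying on the station's deck at first
- lid1: white ribbed plastic jar lid, loose solid disc 54 mm across the ribs (52 mm in the hand), 14 mm high, 20 g; origin at the centre of its underside. Two to four are present, lying on the station's deck at first
- lid2: white ribbed plastic jar lid, loose solid disc 54 mm across the ribs (52 mm in the hand), 14 mm high, 20 g; origin at the centre of its underside. Two to four are present, lying on the station's deck at first
- lid3: white ribbed plastic jar lid, loose solid disc 54 mm across the ribs (52 mm in the hand), 14 mm high, 20 g; origin at the centre of its underside. Two to four are present, lying on the station's deck at first
- ball0: polished steel grinding ball, 14 mm in diameter, 12 g; origin at its centre. Four to six are present, all in the cup at first
- ball1: polished steel grinding ball, 14 mm in diameter, 12 g; origin at its centre. Four to six are present, all in the cup at first
- ball2: polished steel grinding ball, 14 mm in diameter, 12 g; origin at its centre. Four to six are present, all in the cup at first
- ball3: polished steel grinding ball, 14 mm in diameter, 12 g; origin at its centre. Four to six are present, all in the cup at first
- ball4: polished steel grinding ball, 14 mm in diameter, 12 g; origin at its centre. Four to six are present, all in the cup at first
- ball5: polished steel grinding ball, 14 mm in diameter, 12 g; origin at its centre. Four to six are present, all in the cup at first
- wash_bottle: bystander: clear plastic wash bottle 60 mm across, 130 mm high; origin at its foot's centre; not to be disturbed
- sample_jar: bystander: white screw-top sample jar with a paper label, 64 mm across, 75 mm high; origin at its foot's centre; not to be disturbed
- mouse: bystander: black computer mouse, 100 (x) x 60 x 34 mm; origin at its foot's centre; not to be disturbed

How it is judged:
On the way, in this order (a step that is already met when the one before it is completed fails the run):
1. all lids lie in the tray (x of lid0 in the frame of tray between -0.08 and 0.08 m and y of lid0 in the frame of tray between -0.105 and 0.105 m and height (world z) of each of lid0, lid1, lid2, lid3 below 0.055 m and x of lid1 in the frame of tray between -0.08 and 0.08 m and y of lid1 in the frame of tray between -0.105 and 0.105 m and x of lid2 in the frame of tray between -0.08 and 0.08 m and y of lid2 in the frame of tray between -0.105 and 0.105 m and x of lid3 in the frame of tray between -0.08 and 0.08 m and y of lid3 in the frame of tray between -0.105 and 0.105 m), for 0.2 s.
2. the plate lies flat on the deck with both holes over their pins (horizontal distance between plate_hole0 and pin0 below 0.003 m and horizontal distance between plate_hole1 and pin1 below 0.003 m and z of plate_hole0 in the frame of pin0 between -0.003 and 0.0025 m and z of plate_hole1 in the frame of pin1 between -0.003 and 0.0025 m), for 0.2 s.
3. all balls are in the jar, with the plate in place (all of step 2 and x of ball0 in the frame of station between -0.026 and 0.026 m and y of ball0 in the frame of station between 0.019 and 0.071 m and z of ball0 in the frame of station between 0.01 and 0.06 m and x of ball1 in the frame of station between -0.026 and 0.026 m and y of ball1 in the frame of station between 0.019 and 0.071 m and z of ball1 in the frame of station between 0.01 and 0.06 m and x of ball2 in the frame of station between -0.026 and 0.026 m and y of ball2 in the frame of station between 0.019 and 0.071 m and z of ball2 in the frame of station between 0.01 and 0.06 m and x of ball3 in the frame of station between -0.026 and 0.026 m and y of ball3 in the frame of station between 0.019 and 0.071 m and z of ball3 in the frame of station between 0.01 and 0.06 m and x of ball4 in the frame of station between -0.026 and 0.026 m and y of ball4 in the frame of station between 0.019 and 0.071 m and z of ball4 in the frame of station between 0.01 and 0.06 m and x of ball5 in the frame of station between -0.026 and 0.026 m and y of ball5 in the frame of station between 0.019 and 0.071 m and z of ball5 in the frame of station between 0.01 and 0.06 m), for 0.2 s.
At the end, for the whole second after the job is handed in: every lid within the tray's walls and under 55 mm high (underside); the plate flat on the deck (holes within 3 mm of their pins sideways and 2.5 mm in height); every ball inside the jar's bore below the deck; the cup upright (within 0.1 rad) on the coaster, within 25 mm of its centre; all at rest (all of step 1 and all of step 3 and horizontal distance between cup and coaster below 0.025 m and angle between cup's own z axis and vertical below 0.1 rad and z of cup in the frame of coaster between 0 and 0.01 m and linear speed of each of plate, cup, lid0, lid1, lid2, lid3, ball0, ball1, ball2, ball3, ball4, ball5 below 0.02 m/s); the robot touches nothing.
It fails at once if the wash bottle is shoved more than 25 mm or tipped over (distance of wash_bottle from where it was at the start of the episode above 0.025 m or angle between wash_bottle's own z axis and vertical above 0.5 rad).
It fails at once if the labelled jar is shoved more than 25 mm or tipped over (distance of sample_jar from where it was at the start of the episode above 0.025 m or angle between sample_jar's own z axis and vertical above 0.5 rad).
It fails at once if the mouse is shoved more than 25 mm or tipped over (distance of mouse from where it was at the start of the episode above 0.025 m or angle between mouse's own z axis and vertical above 0.5 rad).
Of lid0, lid1, lid2, lid3 only 2 to 4 are there at a start; the rules pass over those that are not, and their reading is None.
Of ball0, ball1, ball2, ball3, ball4, ball5 only 4 to 6 are there at a start; the rules pass over those that are not, and their reading is None.
At some moment in a run one of lid0, lid1, lid2, lid3, plate may be knocked a few centimetres aside while the robot is not near it.
It also fails if it takes over 210 s, if anything falls off the work surface, if the arm or the gripper's body presses on something with over 40 N, if the wrist force passes 120 N, or if a joint passes its speed limit or range.

ROBOT

A 6-joint arm with a two-finger parallel gripper is mounted at the origin on the work surface. World frame = base frame: x ahead of the robot, y to its left, z up, the work surface at z = 0. Lengths are in m, angles in rad, forces in N, time in s.
With the tool pointing down it reaches from about 0.35 to 0.775 m from the base axis. Payload 5.5 kg.
Tool frame: the origin (TCP) lies at the very end of the fingers, on their centre line; the grasp point (between the pads) lies behind it (env.hold_point_z is the z of the grasp point in the tool frame, in m); z points along the fingers, y is the line along which they close (so a half turn about z gives the same grasp; the last joint's range is limited). The gripper opens to 85 mm and grips with 20 to 120 N. Pads are 22 mm wide; open, the fingers measure 114 mm over their backs; the gripper's body (76 mm by 85 mm) begins 54 mm behind the grasp point. The pads swing forward as they close: fully open they stand 13 mm farther back than shut.
Start: joints at [-0.14, 0.313, 0.046, 1.304, 0, 1.431], TCP at [0.575, -0, 0.231] pointing down, gripper open.
Joint ranges: [-2.76, 2.76], [-0.86, 1.69], [-1.03, 1.26], [-2.2, 2.34], [-1.47, 1.5], [-3.14, 3.14]. Speed limits (rad/s): [2.57, 2.57, 3.14, 3.14, 3.14, 3.14].

INTERFACE

Orientations are given as a unit quaternion [w, x, y, z].
In Python, from workcell import env gives the robot as it stands.
- The arm moves only by the tool arm_command, never from a script. Its argument "rows" is a list of rows, each an object with "delta_pos": the shift along the tool's x, y, z scaled (see below), a list of three; "rot": the turn, a rotation vector about the tool's x, y, z scaled (see below), a list of three; "fingers": the closure, from 0 (fully open) to 1 (shut). A call has 1 to 20 rows; each row shifts and turns the commanded pose from where the row before left it, along the tool's axes as they then stand; what a row does not reach is not made up. The controller multiplies each number of a shift by 0.02 m and each number of a turn by 360 degrees. A row lasts 1/10 s, in which the tool goes at most 50 mm and 8.59 degrees, less where a joint would pass 70% of its speed; a pose out of reach is approached as far as the arm can. A call with a number of a shift or a turn outside -1 to 1 is refused whole. A call with a gripper value outside its range is refused whole. The fingers move at their own pace and stop on an object; "squeeze" is the grip in N (left out, the last holds). Time passes only in rows, so rows that do not move let the fingers close. It gives the time, the measured TCP pose, the force and the opening at its end, in the units of the state.
- env.get_state(): the state, without advancing time (a new reading comes with each control period).
- env.read_camera(name): name is "scene" or "side" or "wrist"; returns (picture, depth): 384x512x3 uint8, blue, green, red; 384x512 float32, m along the optical axis (not along the pixel's ray), 0 where there is no reading.
- env.get_calibration(name): a dict with "mtx" (3x3 intrinsics, pixels), "distortion" ([k1, k2, p1, p2, k3] as OpenCV has them; the pictures are not rectified), "R" (3x3) and "t" (3): a world point X has camera coordinates R X + t. Camera axes: x right, y down, z forward; pixel columns grow to the right and rows downward; lengths in m; the calibration is good to about 2 mm. A picture is of the moment at which its call begins: read the wrist's pose just before it. get_calibration takes no time and is no camera call; for the wrist camera it gives the pose at the moment of the call.
- env.hand_in(): hands the job in, once; it reports no verdict.
The state is a dict: "clock": time; "joint_pos": joint angles; "qvel": joint speeds; "tau": joint torques, N m; "tcp_pos": TCP position; "orientation": TCP orientation; "wrist_force": force on the tool from outside, world axes, zero at the start; "ft_torque": the same for the moment, N m; "finger_gap": finger opening in m.
Only numpy, scipy, OpenCV 4.12 (cv2) and the standard library are available. Lean on these libraries where they do the work, as an engineer would, in place of code of your own. Each camera call takes 0.05 s, during which the arm holds its last target. There are 200 camera calls.

## Working session

There is one attempt and no reset: what is moved stays moved. The work goes in short steps, Python scripts to look and compute and a tool call to move; the robot and the scene stay as the last step left them, time stands still between calls to the robot, and variables do not carry over. Pictures are saved under pics/ and viewed, on a budget of 19 in all, crops included, one or two more only if the job needs it, and the job is handed in when it is done.

Besides the shell and the picture viewer there is one more tool, called after "Emit:" as a command line: name --argument value ..., lists and objects as JSON in quotes. arm_command: Moves the arm, as the interface text tells. Shifts and turns lie within -1 to 1; 1 stands for 0.02 m of shift or 360 degrees of turn. Its arguments: {"type":"object","properties":{"rows":{"type":"array","items":{"type":"object","properties":{"delta_pos":{"type":"array","items":{"type":"number","minimum":-1,"maximum":1}},"rot":{"type":"array","items":{"type":"number","minimum":-1,"maximum":1}},"fingers":{"type":"number"}}}},"squeeze":{"type":"number"}},"required":["rows"]}

```bash
ls; mkdir -p pics; python3 - <<'E'
from workcell import env
import cv2,numpy as np
print(env.get_state()); print(env.hold_point_z)
for n in ("scene","side","wrist"):
    c=env.get_calibration(n); print(n,c)
    p,d=env.read_camera(n); np.savez(f'{n}0.npz',p=p,d=d,**{k:np.array(v) for k,v in c.items()}); cv2.imwrite(f'pics/{n}0.png',p)
a=cv2.imread('pics/scene0.png');b=cv2.imread('pics/side0.png')
E
```

```text
pics
{'clock': 0.0, 'joint_pos': array([-1.39598721e-01,  3.13982804e-01,  4.49673929e-02,  1.30358447e+00,
        2.45281590e-05,  1.43122235e+00]), 'qvel': array([-1.61937798e-03, -1.13207727e-03,  1.09988997e-04,  1.12011569e-03,
        1.47610148e-04, -1.41927750e-05]), 'tau': array([-2.90074182e-03, -4.80629075e+01,  2.98531097e+01,  1.95313990e-02,
       -3.83516899e-04, -4.27451073e-05]), 'tcp_pos': array([5.74491127e-01, 7.00457307e-05, 2.30414135e-01]), 'orientation': array([-7.27551572e-04,  7.07115250e-01,  7.07097737e-01, -5.32938305e-04]), 'wrist_force': array([ 0.68974648, -0.15808721,  0.2792364 ]), 'ft_torque': array([-0.01846553,  0.02409141,  0.06228219]), 'finger_gap': 0.0855293111914344}
-0.0187
scene {'mtx': array([[423.39644508,   0.        , 254.20106254],
       [  0.        , 423.39644508, 195.07430886],
       [  0.        ,   0.        ,   1.        ]]), 'distortion': array([-0.15682567,  0.        ,  0.        ,  0.        ,  0.        ]), 'R': array([[-0.68994993,  0.72385596,  0.00128051],
       [ 0.55564918,  0.5307542 , -0.63996404],
       [-0.463
[... 337 characters left out ...]
    ]), 'R': array([[-0.99882153, -0.04846625,  0.00256361],
       [-0.03149915,  0.60715731, -0.79395705],
       [ 0.03692361, -0.79310215, -0.60796844]]), 't': array([0.5927081 , 0.10820669, 0.91128509])}
wrist {'mtx': array([[312.55239844,   0.        , 260.46632999],
       [  0.        , 312.55239844, 192.5548657 ],
       [  0.        ,   0.        ,   1.        ]]), 'distortion': array([0.01420339, 0.        , 0.        , 0.        , 0.        ]), 'R': array([[ 9.99999079e-01, -3.16124854e-04, -1.31963337e-03],
       [ 1.12640733e-04, -9.49791083e-01,  3.12884780e-01],
       [-1.35228666e-03, -3.12884641e-01, -9.49790173e-01]]), 't': array([-0.5723309 , -0.04032332,  0.38014031])}
```

View pics/scene0.png

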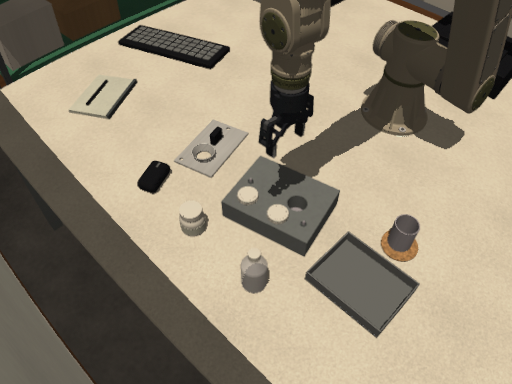

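View pics/side0.png

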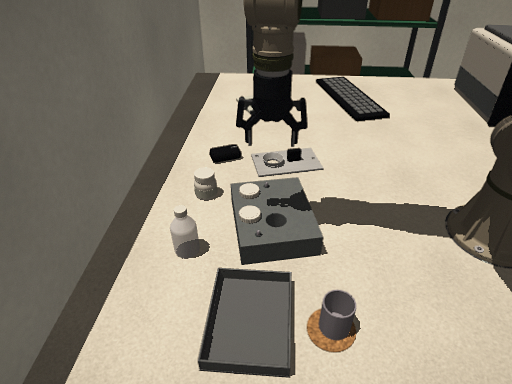

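```bash
cat > h.py <<'E'
import cv2,numpy as np
from scipy.spatial.transform import Rotation as Ro
def ray(c,px):
    px=np.float64(px).reshape(-1,1,2)
    n=cv2.undistortPoints(px,np.array(c['mtx']),np.array(c['distortion'])).reshape(-1,2)
    return np.c_[n,np.ones(len(n))]
def onplane(c,px,z):
    R,t=np.array(c['R']),np.array(c['t']); o=-R.T@t; d=ray(c,px)@R
    return o+d*((z-o[2])/d[:,2])[:,None]
def cloud(c,d):
    h,w=d.shape; u,v=np.meshgrid(np.arange(w),np.arange(h))
    n=ray(c,np.stack([u,v],-1)); X=(n*d.reshape(-1,1)-np.array(c['t']))@np.array(c['R'])
    X[d.ravel()==0]=np.nan
    return X.reshape(h,w,3)
def proj(c,X):
    R,t=np.array(c['R']),np.array(c['t'])
    return cv2.projectPoints(np.float64(X).reshape(-1,1,3),cv2.Rodrigues(R)[0],t,np.array(c['mtx']),np.array(c['distortion']))[0].reshape(-1,2)
E
python3 - <<'E'
from h import *
def rect(P):
    r=cv2.minAreaRect(np.float32(P*1000)); return np.round(r[0],1),np.round(r[1],1),round(r[2],1),np.round(cv2.boxPoints(r)).tolist()
for n in("scene","side"):
    f=np.load(n+'0.npz'); X=cloud(f,f['d']); p=f['p']; hsv=cv2.cvtColor(p,cv2.COLOR_BGR2HSV)
    print(n)
    def at(u,v): print((u,v),np.round(X[v,u],4),hsv[v,u])
    for q in ([(248,194),(278,212),(330,130),(70,220),(190,158),(360,280),(260,168),(318,232)] if n=='scene' else [(250,190),(250,213),(150,320),(420,250),(260,155),(250,320),(240,220),(300,235)]): at(*q)
    x,y,z=X[...,0],X[...,1],X[...,2]
    ws=(x>.3)&(x<.8)&(abs(y)<.5)
    def comp(m,amin,name):
        k,l,s,c=cv2.connectedComponentsWithStats(np.uint8(m))
        for i in range(1,k):
            if s[i,4]>amin:
                P=X[l==i][:,:2]; print(name,s[i].tolist(),np.round(c[i]),'z',np.round(np.median(X[l==i][:,2]),4),*rect(P))
    comp(ws&(z>.052)&(z<.067),300,'deck')
    comp((hsv[...,2]>170)&(hsv[...,1]<60)&ws&(z>.068)&(z<.085),30,'lid')
    comp(ws&(z<.012)&(hsv[...,1]<40)&(hsv[...,2]>90),200,'plate')
    comp(ws&(z<.042)&(z>.028),50,'rims')
    comp(ws&(z<.02)&(hsv[...,1]>110),80,'cork')
    comp(ws&(z<.084)&(z>.070),30,'cuprim')
E
```

```text
scene
(248, 194) [ 0.6309 -0.0605  0.075 ] [ 19  48 222]
(278, 212) [0.622  0.0313 0.0758] [ 19  48 222]
(330, 130) [ 0.2206 -0.1011  0.0004] [19 56 86]
(70, 220) [ 0.9796 -0.3835  0.0022] [18 55 84]
(190, 158) [ 0.6092 -0.3186  0.007 ] [ 18  35 174]
(360, 280) [0.5955 0.2708 0.0028] [ 22  26 106]
(260, 168) [ 0.5337 -0.1103  0.0584] [ 27  23 112]
(318, 232) [0.559  0.1143 0.008 ] [30 24 42]
deck [222, 156, 118, 89, 4784] [283. 198.] z 0.0597 [566.9  -5.6] [196.3 240.5] 12.0 [[446.0, 92.0], [496.0, -144.0], [688.0, -103.0], [638.0, 133.0]]
lid [238, 187, 20, 15, 245] [247. 194.] z 0.0741 [630.7 -62.3] [48.9 47.7] 44.9 [[597.0, -63.0], [630.0, -96.0], [665.0, -62.0], [631.0, -28.0]]
lid [179, 201, 23, 18, 316] [190. 209.] z 0.0747 [ 762.  -129.3] [53. 54.] 50.3 [[724.0, -132.0], [766.0, -167.0], [800.0, -126.0], [758.0, -92.0]]
lid [267, 205, 22, 17, 274] [278. 213.] z 0.074 [623.   30.9] [48.8 50. ] 48.2 [[588.0, 29.0], [625.0, -4.0], [658.0, 32.0], [621.0, 66.0]]
plate [175, 120, 73, 57, 1570] [212. 148.] z 0.0063 [ 531.2 -310.6] [213.5 131.7] 14.6 [[411.0, -274.0], [445.0, -401.0],
[... 5042 characters left out ...]
3.] z 0.0762 [ 762.4 -126.9] [54.9 55.2] 30.0 [[725.0, -117.0], [752.0, -165.0], [800.0, -137.0], [772.0, -89.0]]
cuprim [239, 183, 21, 14, 218] [249. 189.] z 0.0751 [630.9 -59.9] [51.6 50.2] 57.3 [[596.0, -68.0], [638.0, -95.0], [666.0, -52.0], [624.0, -25.0]]
cuprim [239, 205, 22, 16, 269] [250. 213.] z 0.0753 [623.1  32.9] [50.4 51.9] 59.3 [[588.0, 24.0], [633.0, -2.0], [658.0, 41.0], [614.0, 68.0]]
cuprim [170, 222, 27, 17, 146] [184. 233.] z 0.0786 [764.8 108.4] [59.6 30.8] 21.9 [[731.0, 112.0], [743.0, 83.0], [798.0, 105.0], [787.0, 134.0]]
cuprim [322, 290, 34, 31, 324] [339. 305.] z 0.0776 [439.  284.5] [61.8 59.2] 45.9 [[396.0, 283.0], [439.0, 242.0], [482.0, 286.0], [439.0, 327.0]]
```

Emit:
arm_command --rows '[{"delta_pos":[0.2,0.303,0.75],"rot":[0,0,0],"fingers":0.22},{"delta_pos":[0.2,0.303,0.75],"rot":[0,0,0],"fingers":0.22},{"delta_pos":[0.2,0.303,0.75],"rot":[0,0,0],"fingers":0.22},{"delta_pos":[0.2,0.303,0.75],"rot":[0,0,0],"fingers":0.22},{"delta_pos":[0.2,0.303,0.75],"rot":[0,0,0],"fingers":0.22},{"delta_pos":[0.2,0.303,0.75],"rot":[0,0,0],"fingers":0.22},{"delta_pos":[0.2,0.303,0.75],"rot":[0,0,0],"fingers":0.22},{"delta_pos":[0.2,0.303,0.75],"rot":[0,0,0],"fingers":0.22},{"delta_pos":[0,0,0],"rot":[0,0,0],"fingers":0.22},{"delta_pos":[0,0,0],"rot":[0,0,0],"fingers":0.22}]' --squeeze 30

```text
clock: 1.15
tcp_pos: [0.6233, 0.0321, 0.1108]
orientation: [-0.0, 0.707, 0.707, -0.0]
wrist_force: [-0.0, -0.3, -0.4]
finger_gap: 0.0664
```

```bash
python3 - <<'E'
from h import *
from workcell import env
s=env.get_state(); c=env.get_calibration('wrist'); p,d=env.read_camera('wrist'); cv2.imwrite('pics/w1.png',p)
print(s['tcp_pos'],s['finger_gap'],s['orientation'])
X=cloud(c,d); hsv=cv2.cvtColor(p,cv2.COLOR_BGR2HSV)
m=np.uint8((hsv[...,2]>150)&(hsv[...,1]<70)&(X[...,2]>.066)&(X[...,2]<.085))
k,l,st,ce=cv2.connectedComponentsWithStats(m)
for i in range(1,k):
    if st[i,4]>300:
        P=X[l==i]; print(st[i],np.round(cv2.minEnclosingCircle(np.float32(P[:,:2]*1000)),1) if 0 else cv2.minEnclosingCircle(np.float32(P[:,:2]*1000)),np.median(P[:,2]),cv2.minAreaRect(np.float32(P[:,:2]*1000)))
E
```

```text
[0.62329573 0.03209823 0.11080993] 0.06635334993450905 [-3.69978628e-04  7.07028521e-01  7.07184820e-01 -4.04009334e-04]
[485  82  27  56 315] ((745.85888671875, 101.76850891113281), 14.372114181518555) 0.08353351194750919 ((744.2000732421875, 102.24561309814453), (28.737764358520508, 5.75304651260376), 73.9534912109375)
[ 223  186   77   37 1901] ((621.8447265625, 42.37099075317383), 23.750045776367188) 0.07403750044461728 ((622.1168212890625, 45.87389373779297), (22.285930633544922, 47.498313903808594), 85.55841827392578)
[ 235  315   74   43 2386] ((629.2538452148438, -62.13101577758789), 26.56793785095215) 0.07409763481849602 ((627.9047241210938, -54.11769485473633), (53.04014205932617, 35.70035171508789), 9.43920612335205)
```

View pics/w1.png

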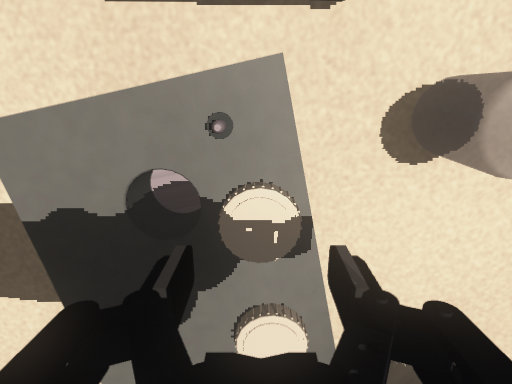

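Emit:
arm_command --rows '[{"delta_pos":[0,0,0.75],"rot":[0,0,0],"fingers":0.22},{"delta_pos":[0,0,0.75],"rot":[0,0,0],"fingers":0.22},{"delta_pos":[0,0,0.5],"rot":[0,0,0],"fingers":0.22},{"delta_pos":[0,0,0.3],"rot":[0,0,0],"fingers":0.22},{"delta_pos":[0,0,0.25],"rot":[0,0,0],"fingers":0.22},{"delta_pos":[0,0,0],"rot":[0,0,0],"fingers":0.22}]'

```text
clock: 1.8
tcp_pos: [0.6234, 0.0319, 0.0601]
orientation: [-0.0, 0.707, 0.707, -0.0]
wrist_force: [-0.6, -0.0, -1.0]
finger_gap: 0.0664
```

Emit:
arm_command --rows '[{"delta_pos":[0,0,0],"rot":[0,0,0],"fingers":0.7},{"delta_pos":[0,0,0],"rot":[0,0,0],"fingers":0.7},{"delta_pos":[0,0,0],"rot":[0,0,0],"fingers":0.7},{"delta_pos":[0,0,0],"rot":[0,0,0],"fingers":0.7}]'

```text
clock: 2.2
tcp_pos: [0.6242, 0.032, 0.0612]
orientation: [0.001, 0.707, 0.707, 0.001]
wrist_force: [-0.8, 0.2, 4.9]
finger_gap: 0.0506
```

Emit:
arm_command --rows '[{"delta_pos":[0,0,-0.4],"rot":[0,0,0],"fingers":0.7},{"delta_pos":[0,0,-0.9],"rot":[0,0,0],"fingers":0.7},{"delta_pos":[0,0,-0.9],"rot":[0,0,0],"fingers":0.7},{"delta_pos":[0.9,-0.06,0],"rot":[0,0,0],"fingers":0.7},{"delta_pos":[0.9,-0.06,0],"rot":[0,0,0],"fingers":0.7},{"delta_pos":[0.9,-0.06,0],"rot":[0,0,0],"fingers":0.7},{"delta_pos":[0.9,-0.06,0],"rot":[0,0,0],"fingers":0.7},{"delta_pos":[0.9,-0.06,0],"rot":[0,0,0],"fingers":0.7},{"delta_pos":[0.9,-0.06,0],"rot":[0,0,0],"fingers":0.7},{"delta_pos":[0.9,-0.06,0],"rot":[0,0,0],"fingers":0.7},{"delta_pos":[0.9,-0.06,0],"rot":[0,0,0],"fingers":0.7},{"delta_pos":[0.9,-0.06,0],"rot":[0,0,0],"fingers":0.7},{"delta_pos":[0.9,-0.06,0],"rot":[0,0,0],"fingers":0.7},{"delta_pos":[0.9,-0.06,0],"rot":[0,0,0],"fingers":0.7},{"delta_pos":[0.9,-0.06,0],"rot":[0,0,0],"fingers":0.7},{"delta_pos":[0.9,-0.06,0],"rot":[0,0,0],"fingers":0.7},{"delta_pos":[0.9,-0.06,0],"rot":[0,0,0],"fingers":0.7},{"delta_pos":[0.9,-0.06,0],"rot":[0,0,0],"fingers":0.7},{"delta_pos":[0.9,-0.06,0],"rot":[0,0,0],"fingers":0.7}]'

```text
clock: 4.1
tcp_pos: [0.6042, 0.3215, 0.1043]
orientation: [0.0, 0.707, 0.707, 0.0]
wrist_force: [0.5, -0.1, -0.2]
finger_gap: 0.0502
```

Emit:
arm_command --rows '[{"delta_pos":[0,0,0.9],"rot":[0,0,0],"fingers":0.7},{"delta_pos":[0,0,0.9],"rot":[0,0,0],"fingers":0.7},{"delta_pos":[0,0,0.9],"rot":[0,0,0],"fingers":0.7},{"delta_pos":[0,0,0.9],"rot":[0,0,0],"fingers":0.7},{"delta_pos":[0,0,0.6],"rot":[0,0,0],"fingers":0.7},{"delta_pos":[0,0,0.4],"rot":[0,0,0],"fingers":0.7},{"delta_pos":[0,0,0.2],"rot":[0,0,0],"fingers":0.7},{"delta_pos":[0,0,0],"rot":[0,0,0],"fingers":0.7},{"delta_pos":[0,0,0],"rot":[0,0,0],"fingers":0.22},{"delta_pos":[0,0,0],"rot":[0,0,0],"fingers":0.22},{"delta_pos":[0,0,0],"rot":[0,0,0],"fingers":0.22}]'

```text
clock: 5.2
tcp_pos: [0.6049, 0.3202, 0.0092]
orientation: [0.0, 0.707, 0.707, 0.001]
wrist_force: [-0.3, 0.4, -0.4]
finger_gap: 0.0665
```

Emit:
arm_command --rows '[{"delta_pos":[0,0,-0.7],"rot":[0,0,0],"fingers":0.22},{"delta_pos":[0,0,-1],"rot":[0,0,0],"fingers":0.22},{"delta_pos":[0,0,-1],"rot":[0,0,0],"fingers":0.22},{"delta_pos":[0,0,-1],"rot":[0,0,0],"fingers":0.22},{"delta_pos":[0,0,-1],"rot":[0,0,0],"fingers":0.22},{"delta_pos":[0,0,-0.4],"rot":[0,0,0],"fingers":0.22},{"delta_pos":[-1,0.1,0],"rot":[0,0,0],"fingers":0.22},{"delta_pos":[-1,0.1,0],"rot":[0,0,0],"fingers":0.22},{"delta_pos":[-1,0.1,0],"rot":[0,0,0],"fingers":0.22},{"delta_pos":[-1,0.1,0],"rot":[0,0,0],"fingers":0.22},{"delta_pos":[-1,0.1,0],"rot":[0,0,0],"fingers":0.22},{"delta_pos":[-1,0.1,0],"rot":[0,0,0],"fingers":0.22},{"delta_pos":[-1,0.1,0],"rot":[0,0,0],"fingers":0.22},{"delta_pos":[-1,0.1,0],"rot":[0,0,0],"fingers":0.22},{"delta_pos":[-1,0.1,0],"rot":[0,0,0],"fingers":0.22},{"delta_pos":[-1,0.1,0],"rot":[0,0,0],"fingers":0.22},{"delta_pos":[-1,0.1,0],"rot":[0,0,0],"fingers":0.22},{"delta_pos":[-1,0.1,0],"rot":[0,0,0],"fingers":0.22},{"delta_pos":[-1,0.1,0],"rot":[0,0,0],"fingers":0.22}]'

```text
clock: 7.1
tcp_pos: [0.6293, 0.0573, 0.1093]
orientation: [-0.001, 0.708, 0.706, -0.001]
wrist_force: [0.1, 0.0, -1.0]
finger_gap: 0.0668
```

```bash
cat > lids.py <<'E'
from h import *
from workcell import env
import sys
for n in sys.argv[1:]:
    c=env.get_calibration(n); p,d=env.read_camera(n)
    X=cloud(c,d); hsv=cv2.cvtColor(p,cv2.COLOR_BGR2HSV); x,y,z=X[...,0],X[...,1],X[...,2]
    m=np.uint8((hsv[...,2]>140)&(hsv[...,1]<80)&(z>.012)&(z<.09)&(x>.45)&(x<.72)&(abs(y)<.4)&((y>-.18)))
    k,l,st,ce=cv2.connectedComponentsWithStats(m)
    for i in range(1,k):
        if st[i,4]>80:
            P=X[l==i]; (a,b),r=cv2.minEnclosingCircle(np.float32(P[:,:2]*1000)); print(n,st[i,:4],'c %.1f %.1f r %.1f z %.4f'%(a,b,r,np.median(P[:,2])))
print(env.get_state()['tcp_pos'])
E
python3 lids.py scene side wrist
```

```text
scene [237 186  21  17] c 625.1 -66.7 r 34.8 z 0.0739
scene [365 282  22  22] c 604.8 317.4 r 26.5 z 0.0181
side [239 184  19  12] c 636.4 -67.1 r 33.5 z 0.0755
side [234 323  28  27] c 606.4 320.1 r 26.6 z 0.0193
wrist [239 342  49  16] c 629.0 -44.0 r 17.4 z 0.0739
[0.62956974 0.05736248 0.10940174]
```

Emit:
arm_command --rows '[{"delta_pos":[-0.98,0.015,0],"rot":[0,0,0],"fingers":0.22},{"delta_pos":[-0.98,0.015,0],"rot":[0,0,0],"fingers":0.22},{"delta_pos":[-0.98,0.015,0],"rot":[0,0,0],"fingers":0.22},{"delta_pos":[-0.98,0.015,0],"rot":[0,0,0],"fingers":0.22},{"delta_pos":[-0.98,0.015,0],"rot":[0,0,0],"fingers":0.22},{"delta_pos":[-0.98,0.015,0],"rot":[0,0,0],"fingers":0.22},{"delta_pos":[0,0,0],"rot":[0,0,0],"fingers":0.22},{"delta_pos":[0,0,0.8],"rot":[0,0,0],"fingers":0.22},{"delta_pos":[0,0,0.8],"rot":[0,0,0],"fingers":0.22},{"delta_pos":[0,0,0.4],"rot":[0,0,0],"fingers":0.22},{"delta_pos":[0,0,0.3],"rot":[0,0,0],"fingers":0.22},{"delta_pos":[0,0,0.12],"rot":[0,0,0],"fingers":0.22},{"delta_pos":[0,0,0],"rot":[0,0,0],"fingers":0.22},{"delta_pos":[0,0,0],"rot":[0,0,0],"fingers":0.7},{"delta_pos":[0,0,0],"rot":[0,0,0],"fingers":0.7},{"delta_pos":[0,0,0],"rot":[0,0,0],"fingers":0.7},{"delta_pos":[0,0,0],"rot":[0,0,0],"fingers":0.7}]'

```text
clock: 8.95
tcp_pos: [0.6329, -0.0577, 0.0629]
orientation: [0.001, 0.707, 0.707, 0.001]
wrist_force: [-0.2, -0.6, 5.1]
finger_gap: 0.0502
```

Emit:
arm_command --rows '[{"delta_pos":[0,0,-0.4],"rot":[0,0,0],"fingers":0.7},{"delta_pos":[0,0,-0.9],"rot":[0,0,0],"fingers":0.7},{"delta_pos":[0,0,-0.9],"rot":[0,0,0],"fingers":0.7},{"delta_pos":[0.93,-0.09,0],"rot":[0,0,0],"fingers":0.7},{"delta_pos":[0.93,-0.09,0],"rot":[0,0,0],"fingers":0.7},{"delta_pos":[0.93,-0.09,0],"rot":[0,0,0],"fingers":0.7},{"delta_pos":[0.93,-0.09,0],"rot":[0,0,0],"fingers":0.7},{"delta_pos":[0.93,-0.09,0],"rot":[0,0,0],"fingers":0.7},{"delta_pos":[0.93,-0.09,0],"rot":[0,0,0],"fingers":0.7},{"delta_pos":[0.93,-0.09,0],"rot":[0,0,0],"fingers":0.7},{"delta_pos":[0.93,-0.09,0],"rot":[0,0,0],"fingers":0.7},{"delta_pos":[0.93,-0.09,0],"rot":[0,0,0],"fingers":0.7},{"delta_pos":[0.93,-0.09,0],"rot":[0,0,0],"fingers":0.7},{"delta_pos":[0.93,-0.09,0],"rot":[0,0,0],"fingers":0.7},{"delta_pos":[0.93,-0.09,0],"rot":[0,0,0],"fingers":0.7},{"delta_pos":[0.93,-0.09,0],"rot":[0,0,0],"fingers":0.7},{"delta_pos":[0.93,-0.09,0],"rot":[0,0,0],"fingers":0.7},{"delta_pos":[0.93,-0.09,0],"rot":[0,0,0],"fingers":0.7},{"delta_pos":[0.93,-0.09,0],"rot":[0,0,0],"fingers":0.7}]'

```text
clock: 10.85
tcp_pos: [0.6031, 0.2415, 0.1059]
orientation: [0.0, 0.707, 0.707, 0.0]
wrist_force: [0.8, -0.5, 0.5]
finger_gap: 0.0498
```

Emit:
arm_command --rows '[{"delta_pos":[0,0,0.9],"rot":[0,0,0],"fingers":0.7},{"delta_pos":[0,0,0.9],"rot":[0,0,0],"fingers":0.7},{"delta_pos":[0,0,0.9],"rot":[0,0,0],"fingers":0.7},{"delta_pos":[0,0,0.9],"rot":[0,0,0],"fingers":0.7},{"delta_pos":[0,0,0.6],"rot":[0,0,0],"fingers":0.7},{"delta_pos":[0,0,0.4],"rot":[0,0,0],"fingers":0.7},{"delta_pos":[0,0,0.2],"rot":[0,0,0],"fingers":0.7},{"delta_pos":[0,0,0],"rot":[0,0,0],"fingers":0.7},{"delta_pos":[0,0,0],"rot":[0,0,0],"fingers":0.22},{"delta_pos":[0,0,0],"rot":[0,0,0],"fingers":0.22},{"delta_pos":[0,0,0],"rot":[0,0,0],"fingers":0.22},{"delta_pos":[0,0,-0.7],"rot":[0,0,0],"fingers":0.22},{"delta_pos":[0,0,-1],"rot":[0,0,0],"fingers":0.22},{"delta_pos":[0,0,-1],"rot":[0,0,0],"fingers":0.22},{"delta_pos":[0,0,-1],"rot":[0,0,0],"fingers":0.22},{"delta_pos":[0,0,-1],"rot":[0,0,0],"fingers":0.22},{"delta_pos":[0,0,-0.8],"rot":[0,0,0],"fingers":0.22}]'

```text
clock: 12.55
tcp_pos: [0.6039, 0.2401, 0.1228]
orientation: [0.001, 0.707, 0.707, 0.001]
wrist_force: [-0.1, 0.4, 0.5]
finger_gap: 0.0666
```

```bash
python3 lids.py scene side
```

```text
scene [337 264  21  17] c 604.2 234.9 r 25.5 z 0.0178
scene [365 282  22  22] c 604.8 318.0 r 26.6 z 0.0181
side [239 294  26  17] c 604.4 237.4 r 26.2 z 0.0185
side [234 323  28  27] c 605.6 320.3 r 26.4 z 0.0192
[0.60538015 0.24053243 0.12413593]
```

Emit:
arm_command --rows '[{"delta_pos":[-1,-0.17,-0.1],"fingers":0.3,"rot":[0,0,0]},{"delta_pos":[-1,-0.17,-0.1],"fingers":0.3,"rot":[0,0,0]},{"delta_pos":[-1,-0.17,-0.1],"fingers":0.3,"rot":[0,0,0]},{"delta_pos":[-1,-0.17,-0.1],"fingers":0.3,"rot":[0,0,0]},{"delta_pos":[-1,-0.17,-0.1],"fingers":0.3,"rot":[0,0,0]},{"delta_pos":[-1,-0.17,-0.1],"fingers":0.3,"rot":[0,0,0]},{"delta_pos":[-1,-0.17,-0.1],"fingers":0.3,"rot":[0,0,0]},{"delta_pos":[-1,-0.17,-0.1],"fingers":0.3,"rot":[0,0,0]},{"delta_pos":[-1,-0.17,-0.1],"fingers":0.3,"rot":[0,0,0]},{"delta_pos":[-1,-0.17,-0.1],"fingers":0.3,"rot":[0,0,0]},{"delta_pos":[-1,-0.17,-0.1],"fingers":0.3,"rot":[0,0,0]},{"delta_pos":[-1,-0.17,-0.1],"fingers":0.3,"rot":[0,0,0]},{"delta_pos":[-1,-0.17,-0.1],"fingers":0.3,"rot":[0,0,0]},{"delta_pos":[-1,-0.17,-0.1],"fingers":0.3,"rot":[0,0,0]},{"delta_pos":[-1,-0.17,-0.1],"fingers":0.3,"rot":[0,0,0]},{"delta_pos":[-1,-0.17,-0.1],"fingers":0.3,"rot":[0,0,0]},{"delta_pos":[-1,-0.17,-0.1],"fingers":0.3,"rot":[0,0,0]},{"delta_pos":[-1,-0.17,-0.1],"fingers":0.3,"rot":[0,0,0]},{"delta_pos":[-1,-0.17,-0.1],"fingers":0.3,"rot":[0,0,0]},{"delta_pos":[-1,-0.17,-0.1],"fingers":0.3,"rot":[0,0,0]}]'

```text
clock: 14.65
tcp_pos: [0.5333, -0.1617, 0.1592]
orientation: [-0.001, 0.708, 0.707, -0.0]
wrist_force: [0.4, 0.2, 0.7]
finger_gap: 0.0598
```

Emit:
arm_command --rows '[{"delta_pos":[-1,-0.17,0],"fingers":0.3,"rot":[0,0,0]},{"delta_pos":[-1,-0.17,0],"fingers":0.3,"rot":[0,0,0]},{"delta_pos":[-1,-0.17,0],"fingers":0.3,"rot":[0,0,0]},{"delta_pos":[-1,-0.17,0],"fingers":0.3,"rot":[0,0,0]},{"delta_pos":[-1,-0.17,0],"fingers":0.3,"rot":[0,0,0]},{"delta_pos":[-1,-0.17,0],"fingers":0.3,"rot":[0,0,0]},{"delta_pos":[-1,-0.17,0],"fingers":0.3,"rot":[0,0,0]},{"delta_pos":[-0.85,-0.2,0],"fingers":0.3,"rot":[0,0,0]},{"delta_pos":[0,0,0],"fingers":0.3,"rot":[0,0,0.021]},{"delta_pos":[0,0,0],"fingers":0.3,"rot":[0,0,0.021]},{"delta_pos":[0,0,0],"fingers":0.3,"rot":[0,0,0.021]},{"delta_pos":[0,0,0],"fingers":0.3,"rot":[0,0,0.021]},{"delta_pos":[0,0,0],"fingers":0.3,"rot":[0,0,0.021]},{"delta_pos":[0,0,0],"fingers":0.3,"rot":[0,0,0.021]},{"delta_pos":[0,0,0],"fingers":0.3,"rot":[0,0,0.021]},{"delta_pos":[0,0,0],"fingers":0.3,"rot":[0,0,0.021]},{"delta_pos":[0,0,0],"fingers":0.3,"rot":[0,0,0.021]},{"delta_pos":[0,0,0],"fingers":0.3,"rot":[0,0,0.021]}]'

```text
clock: 16.45
tcp_pos: [0.5062, -0.3174, 0.1593]
orientation: [-0.0, 0.993, 0.122, -0.001]
wrist_force: [-0.8, -0.2, 0.1]
finger_gap: 0.0598
```

```bash
cat > snap.py <<'E'
from h import *
from workcell import env
import sys
n,o=sys.argv[1:3]
s=env.get_state(); c=env.get_calibration(n); p,d=env.read_camera(n)
cv2.imwrite(f'pics/{o}.png',p); np.savez(o+'.npz',p=p,d=d,tcp=s['tcp_pos'],q=s['orientation'],**{k:np.array(v) for k,v in c.items()})
q=s['orientation']; M=Ro.from_quat(np.r_[q[1:],q[0]]).as_matrix()
print(np.round(s['tcp_pos'],4),'toolY yaw',np.degrees(np.arctan2(M[1,1],M[0,1])).round(2),'tilt',np.round(M[:,2],3),s['finger_gap'].round(4),'j',np.round(s['joint_pos'],2))
E
python3 snap.py wrist w2
```

```text
Traceback (most recent call last):
  File "snap.py", line 8, in <module>
    print(np.round(s['tcp_pos'],4),'toolY yaw',np.degrees(np.arctan2(M[1,1],M[0,1])).round(2),'tilt',np.round(M[:,2],3),s['finger_gap'].round(4),'j',np.round(s['joint_pos'],2))
                                                                                                                        ^^^^^^^^^^^^^^^^^^^^^
AttributeError: 'float' object has no attribute 'round'
```

View pics/w2.png

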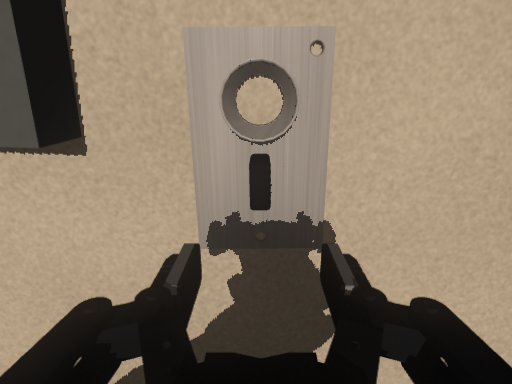

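```bash
sed -i "s/s\['finger_gap'\].round(4)/round(s['finger_gap'],4)/" snap.py; python3 - <<'E'
from h import *
f=np.load('w2.npz'); X=cloud(f,f['d']); z=X[...,2]
q=f['q']; M=Ro.from_quat(np.r_[q[1:],q[0]]).as_matrix(); print(f['tcp'],np.degrees(np.arctan2(M[1,1],M[0,1])),np.degrees(np.arctan2(M[1,0],M[0,0])))
g=f['p'].max(2); 
# handle top
roi=np.zeros_like(g);roi[140:216,225:300]=1
m=(z>.040)&(z<.052)&(roi>0); v,u=np.nonzero(m); P=X[m]; print('handle n',m.sum(),u.min(),u.max(),v.min(),v.max(),np.median(P[:,2]))
r=cv2.minAreaRect(np.float32(P[:,:2]*1000)); print(r)
# plate long edges: gradient in each row
hsv=cv2.cvtColor(f['p'],cv2.COLOR_BGR2HSV)
L=[];Rr=[]
for row in range(40,200,4):
    s=hsv[row,:,1]; ok=np.nonzero((s<40)&(z[row]>.0035))[0]; ok=ok[(ok>170)&(ok<350)]
    if len(ok)>60: L.append((ok.min()-.5,row)); Rr.append((ok.max()+.5,row))
for E in(L,Rr):
    W=onplane(f,E,.006)[:,:2]; vx,vy,x0,y0=cv2.fitLine(np.float32(W*1000),cv2.DIST_HUBER,0,.1,.1).ravel(); print('edge ang',np.degrees(np.arctan2(vy,vx)),x0,y0)
W=onplane(f,[(260,100)],.030);print('funnel guess',W)
m=((z>.024)&(z<.035)); m[:50]=0;m[150:]=0;m[:,:210]=0;m[:,310:]=0;print('funnel',cv2.minEnclosingCircle(np.float32(X[m][:,:2]*1000)))
print('hole1',onplane(f,[(317,47)],.006))
E
```

```text
[ 0.50620136 -0.31738179  0.1593387 ] -75.9597784773187 14.040277390321592
handle n 990 249 270 161 209 0.04550669493153299
((505.56201171875, -315.9324951171875), (43.01204299926758, 17.946136474609375), 13.59351921081543)
edge ang 36.540527 600.88257 -227.27304
edge ang -26.810211 627.2734 -329.95853
funnel guess [[ 0.57397973 -0.29939176  0.03      ]]
funnel ((572.6655883789062, -298.9153137207031), 34.414634704589844)
hole1 [[ 0.62742272 -0.33657445  0.006     ]]
```

Emit:
arm_command --rows '[{"delta_pos":[-0.01,-0.08,0.9],"rot":[0,0,0],"fingers":0.3},{"delta_pos":[0,0,0.9],"rot":[0,0,0],"fingers":0.3},{"delta_pos":[0,0,0.9],"rot":[0,0,0],"fingers":0.3},{"delta_pos":[0,0,0.9],"rot":[0,0,0],"fingers":0.3},{"delta_pos":[0,0,0.9],"rot":[0,0,0],"fingers":0.3},{"delta_pos":[0,0,0.9],"rot":[0,0,0],"fingers":0.3},{"delta_pos":[0,0,0.9],"rot":[0,0,0],"fingers":0.3},{"delta_pos":[0,0,0.6],"rot":[0,0,0],"fingers":0.3},{"delta_pos":[0,0,0.25],"rot":[0,0,0],"fingers":0.3},{"delta_pos":[0,0,0.15],"rot":[0,0,0],"fingers":0.3},{"delta_pos":[0,0,0],"rot":[0,0,0],"fingers":0.3}]'

```text
clock: 17.6
tcp_pos: [0.5069, -0.3157, 0.0141]
orientation: [0.0, 0.992, 0.125, 0.0]
wrist_force: [0.0, -0.0, -0.1]
finger_gap: 0.0596
```

Emit:
arm_command --rows '[{"delta_pos":[0,0,0],"rot":[0,0,0],"fingers":1},{"delta_pos":[0,0,0],"rot":[0,0,0],"fingers":1},{"delta_pos":[0,0,0],"rot":[0,0,0],"fingers":1},{"delta_pos":[0,0,0],"rot":[0,0,0],"fingers":1},{"delta_pos":[0,0,0],"rot":[0,0,0],"fingers":1},{"delta_pos":[0,0,0],"rot":[0,0,0],"fingers":1},{"delta_pos":[0,0,0],"rot":[0,0,0],"fingers":1}]' --squeeze 90

```text
clock: 18.3
tcp_pos: [0.5074, -0.3159, 0.0148]
orientation: [0.001, 0.992, 0.125, 0.001]
wrist_force: [-0.5, -0.4, 6.6]
finger_gap: 0.0168
```

Emit:
arm_command --rows '[{"delta_pos":[0,0,-0.3],"rot":[0,0,0],"fingers":1},{"delta_pos":[0,0,-0.6],"rot":[0,0,0],"fingers":1},{"delta_pos":[0,0,-0.9],"rot":[0,0,0],"fingers":1},{"delta_pos":[0,0,-0.9],"rot":[0,0,0],"fingers":1},{"delta_pos":[0,0,-0.9],"rot":[0,0,0],"fingers":1},{"delta_pos":[0,0,-0.9],"rot":[0,0,0],"fingers":1},{"delta_pos":[0,0,-0.6],"rot":[0,0,0],"fingers":1},{"delta_pos":[0,0,-0.4],"rot":[0,0,0],"fingers":1},{"delta_pos":[0,0,0],"rot":[0,0,0],"fingers":1}]'

```text
clock: 19.2
tcp_pos: [0.5074, -0.3159, 0.125]
orientation: [0.001, 0.992, 0.125, 0.001]
wrist_force: [0.5, -0.1, -4.7]
finger_gap: 0.0168
```

Emit:
arm_command --rows '[{"delta_pos":[0.2,-0.4,0],"rot":[0,0,0],"fingers":1},{"delta_pos":[0.45,-0.9,0],"rot":[0,0,0],"fingers":1},{"delta_pos":[0.48,-0.93,0],"rot":[0,0,0],"fingers":1},{"delta_pos":[0.48,-0.93,0],"rot":[0,0,0],"fingers":1},{"delta_pos":[0.48,-0.93,0],"rot":[0,0,0],"fingers":1},{"delta_pos":[0.48,-0.93,0],"rot":[0,0,0],"fingers":1},{"delta_pos":[0.48,-0.93,0],"rot":[0,0,0],"fingers":1},{"delta_pos":[0.48,-0.93,0],"rot":[0,0,0],"fingers":1},{"delta_pos":[0.48,-0.93,0],"rot":[0,0,0],"fingers":1},{"delta_pos":[0.48,-0.93,0],"rot":[0,0,0],"fingers":1},{"delta_pos":[0.48,-0.93,0],"rot":[0,0,0],"fingers":1},{"delta_pos":[0.48,-0.93,0],"rot":[0,0,0],"fingers":1},{"delta_pos":[0.48,-0.93,0],"rot":[0,0,0],"fingers":1},{"delta_pos":[0.48,-0.93,0],"rot":[0,0,0],"fingers":1},{"delta_pos":[0.31,-0.61,0],"rot":[0,0,0],"fingers":1},{"delta_pos":[0,0,0],"rot":[0,0,0],"fingers":1}]'

```text
clock: 20.8
tcp_pos: [0.5716, -0.0268, 0.123]
orientation: [-0.0, 0.992, 0.127, -0.001]
wrist_force: [-0.1, -0.3, -3.0]
finger_gap: 0.017
```

Emit:
arm_command --rows '[{"delta_pos":[0,0,0],"rot":[0,0,-0.012],"fingers":1},{"delta_pos":[0,0,0],"rot":[0,0,-0.022],"fingers":1},{"delta_pos":[0,0,0],"rot":[0,0,-0.022],"fingers":1},{"delta_pos":[0,0,0],"rot":[0,0,-0.022],"fingers":1},{"delta_pos":[0,0,0],"rot":[0,0,-0.022],"fingers":1},{"delta_pos":[0,0,0],"rot":[0,0,-0.022],"fingers":1},{"delta_pos":[0,0,0],"rot":[0,0,-0.022],"fingers":1},{"delta_pos":[0,0,0],"rot":[0,0,-0.022],"fingers":1},{"delta_pos":[0,0,0],"rot":[0,0,-0.022],"fingers":1},{"delta_pos":[0,0,0],"rot":[0,0,-0.022],"fingers":1},{"delta_pos":[0,0,0],"rot":[0,0,-0.022],"fingers":1},{"delta_pos":[0,0,0],"rot":[0,0,-0.012],"fingers":1},{"delta_pos":[0,0,0],"rot":[0,0,0],"fingers":1},{"delta_pos":[0,0,0],"rot":[0,0,0],"fingers":1}]'

```text
clock: 22.2
tcp_pos: [0.5718, -0.0294, 0.1236]
orientation: [-0.0, 0.629, 0.778, -0.0]
wrist_force: [0.2, -0.7, -3.2]
finger_gap: 0.0163
```

```bash
python3 snap.py wrist w3; python3 snap.py scene s3;python3 snap.py side d3
```

```text
[ 0.5718 -0.0294  0.1236] toolY yaw 12.09 tilt [-0. -0. -1.] 0.0163 j [-0.19  0.36 -0.15  1.05 -0.    1.17]
[ 0.5719 -0.0293  0.1237] toolY yaw 12.12 tilt [-0. -0. -1.] 0.0168 j [-0.19  0.36 -0.15  1.06 -0.    1.17]
[ 0.572  -0.0292  0.1237] toolY yaw 12.14 tilt [-0. -0. -1.] 0.0165 j [-0.19  0.36 -0.15  1.06 -0.    1.17]
```

View pics/w3.png

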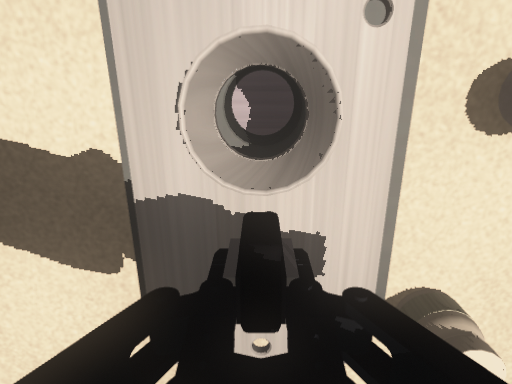

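```bash
cat > st.py <<'E'
from h import *
f=np.load('wrist0.npz'); X=cloud(f,f['d']); x,y,z=X[...,0],X[...,1],X[...,2]
m=np.uint8((z>.064)&(z<.08)&(x>.45)&(x<.7)&(abs(y)<.16))
k,l,s,c=cv2.connectedComponentsWithStats(m)
for i in range(1,k):
    if s[i,4]>8: P=X[l==i]; print('obj',s[i],np.round(c[i],1),np.round(P[:,:].mean(0)*1000,1),P[:,2].max())
dk=(abs(z-.06)<.004)&(x>.4)&(x<.75)&(abs(y)<.2)
P=X[dk][:,:2]; print(cv2.minAreaRect(np.float32(P*1000)),dk.sum(),np.median(z[dk]))
E
python3 st.py
python3 - <<'E'
from h import *
f=np.load('w3.npz'); X=cloud(f,f['d']); z=X[...,2]; hsv=cv2.cvtColor(f['p'],cv2.COLOR_BGR2HSV)
print('plate z',[np.round(X[v,u]*1000,1) for u,v in((150,60),(360,120),(330,20),(160,230),(370,240))])
m=(z>.131)&(z<.145); m[:, :170]=0; m[:,350:]=0; m[210:]=0
print('funnel rim',cv2.minEnclosingCircle(np.float32(X[m][:,:2]*1000)),np.median(z[m]))
# hole1, hole0 by contour
g=cv2.cvtColor(f['p'],cv2.COLOR_BGR2GRAY)
for (a,b,c,d),dark in(((0,30,355,400),True),((336,356,245,278),None)):
    r=g[a:b,c:d]; print(r.shape); t,bw=cv2.threshold(r,0,255,cv2.THRESH_BINARY_INV+cv2.THRESH_OTSU)
    cs,_=cv2.findContours(bw,cv2.RETR_LIST,cv2.CHAIN_APPROX_NONE)
    for q in cs:
        if cv2.contourArea(q)>30:
            (u,v),rr=cv2.minEnclosingCircle(q); print('hole px',u+c,v+a,rr,np.round(onplane(f,[(u+c,v+a)],.115)*1000,1))
cv2.imwrite('pics/wr0.png',np.load('wrist0.npz')['p'])
E
```

```text
obj [283  72   9   9  66] [286.8  76.3] [596.3  91.7  70.4] 0.07294730578531983
obj [ 283  115   56   56 2340] [310.4 142.8] [620.2  31.9  73.9] 0.07646161400635629
obj [ 289  206   51   48 1883] [313.8 229.7] [628.3 -59.3  73.5] 0.07673159490703069
obj [269 252   7   9  51] [272.1 256. ] [585.2 -92.8  69.2] 0.07241498198313637
((605.60595703125, -1.814239501953125), (302.8229064941406, 264.712890625), 3.6176865100860596) 36018 0.05981026558137416
plate z [array([502.2,  51. , 114. ]), array([602.3,  45.6, 113.8]), array([576.4,  83.1, 114.6]), array([515.8, -31.3, 114.3]), array([626.1, -13.1, 115.4])]
funnel rim ((555.4232788085938, 38.46894073486328), 34.80815887451172) 0.1322266520142971
(30, 45)
hole px 379.4268283843994 11.060976028442383 16.008956909179688 [[595.9  90.5 115. ]]
(20, 33)
hole px 261.0 346.0 9.486932754516602 [[584.3 -94.9 115. ]]
```

View pics/wrist0.png

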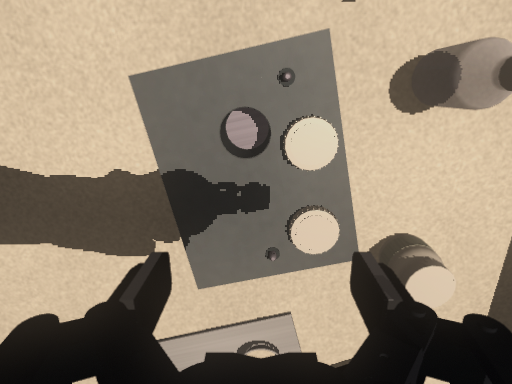

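Emit:
arm_command --rows '[{"delta_pos":[0.07,0.06,0.4],"rot":[0,0,0],"fingers":1},{"delta_pos":[0,0,0.5],"rot":[0,0,0],"fingers":1},{"delta_pos":[0,0,0.5],"rot":[0,0,0],"fingers":1},{"delta_pos":[0,0,0.25],"rot":[0,0,0],"fingers":1},{"delta_pos":[0,0,0],"rot":[0,0,0],"fingers":1},{"delta_pos":[0,0,0],"rot":[0,0,0],"fingers":1}]'

```text
clock: 22.95
tcp_pos: [0.5729, -0.0272, 0.0907]
orientation: [-0.0, 0.628, 0.778, -0.0]
wrist_force: [0.1, 0.1, -3.7]
finger_gap: 0.0169
```

```bash
python3 snap.py wrist w4; python3 snap.py side d4; python3 - <<'E'
from h import *
f=np.load('w4.npz');p=f['p']; X=cloud(f,f['d']);z=X[...,2]
print([np.round(X[v,u]*1000,1) for u,v in((150,60),(360,120),(330,20),(160,230),(370,240))])
m=(z>.097)&(z<.108); m[:, :170]=0; m[:,350:]=0; m[210:]=0
print('funnel rim',cv2.minEnclosingCircle(np.float32(X[m][:,:2]*1000)))
a=cv2.resize(p[0:60,340:420],None,fx=5,fy=5,interpolation=2); b=cv2.resize(p[324:364,220:300],None,fx=5,fy=5,interpolation=2)
g=np.load('d4.npz')['p']; cc=cv2.resize(g[160:260,215:295],None,fx=5,fy=5,interpolation=2)
cv2.imwrite('pics/c4.png',np.hstack([np.vstack([a,b]),cc]))
E
```

```text
[ 0.5729 -0.0272  0.0907] toolY yaw 12.24 tilt [-0.  0. -1.] 0.0169 j [-0.19  0.39 -0.2   0.98 -0.    1.17]
[ 0.5732 -0.0273  0.0911] toolY yaw 12.24 tilt [ 0. -0. -1.] 0.0164 j [-0.19  0.39 -0.2   0.98  0.    1.17]
[array([503.3,  53. ,  81.9]), array([603.1,  47.8,  80.9]), array([577.1,  85.1,  82.2]), array([516.9, -29.1,  81.7]), array([626.9, -10.6,  83. ])]
funnel rim ((556.16455078125, 40.570091247558594), 34.794281005859375)
```

View pics/c4.png

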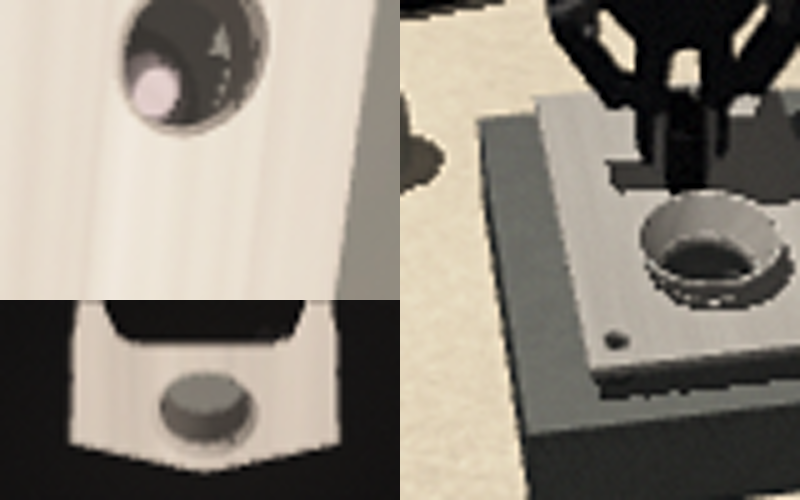

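```bash
python3 - <<'E'
from h import *
f=np.load('w4.npz')
a=onplane(f,[(371,18.4)],.072)*1000; b=onplane(f,[(379,12.6)],.0815)*1000; print(a,b)
f=np.load('w4.npz'); h0=onplane(f,[(220+207/5,324+412/5)],.0815)*1000;print('hole0',h0)
d=(a-b)[0,:2]; t=np.radians(12.2); print(d, 'tool x,y', d@[-np.sin(t),np.cos(t)], d@[np.cos(t),np.sin(t)])
w=np.load('wrist0.npz'); print('pins from wrist0', onplane(w,[(286.8,76.3),(272.1,256)],.070)*1000)
E
```

```text
[[596.76494889  91.86841757  72.        ]] [[596.86106937  92.26446996  81.5       ]]
hole0 [[ 596.29153513 -141.24949018   81.5       ]]
[-0.09612048 -0.39605239] tool x,y -0.36679526395040113 -0.17764537989666163
pins from wrist0 [[596.34427717  91.72445642  70.        ]
 [585.10737476 -92.32077994  70.        ]]
```

```bash
python3 - <<'E'
from h import *
f=np.load('w4.npz'); print('hole0',onplane(f,[(261.4,346.4)],.0815)*1000)
E
```

```text
hole0 [[585.90270864 -93.488429    81.5       ]]
```

Emit:
arm_command --rows '[{"delta_pos":[-0.02,-0.01,0.15],"rot":[0,0,0],"fingers":1},{"delta_pos":[0,0,0.15],"rot":[0,0,0],"fingers":1},{"delta_pos":[0,0,0.1],"rot":[0,0,0],"fingers":1},{"delta_pos":[0,0,0],"rot":[0,0,0],"fingers":1},{"delta_pos":[0,0,0],"rot":[0,0,0],"fingers":1}]'

```text
clock: 23.55
tcp_pos: [0.5728, -0.0277, 0.0828]
orientation: [-0.0, 0.628, 0.778, -0.0]
wrist_force: [0.6, 0.3, -3.0]
finger_gap: 0.017
```

Emit:
arm_command --rows '[{"delta_pos":[0,0,0.1],"rot":[0,0,0],"fingers":1},{"delta_pos":[0,0,0.1],"rot":[0,0,0],"fingers":1},{"delta_pos":[0,0,0],"rot":[0,0,0],"fingers":1}]'

```text
clock: 23.85
tcp_pos: [0.5726, -0.0277, 0.0785]
orientation: [-0.0, 0.628, 0.778, -0.0]
wrist_force: [0.6, 1.4, -3.3]
finger_gap: 0.0169
```

Emit:
arm_command --rows '[{"delta_pos":[0,0,0.1],"rot":[0,0,0],"fingers":1},{"delta_pos":[0,0,0.05],"rot":[0,0,0],"fingers":1},{"delta_pos":[0,0,0],"rot":[0,0,0],"fingers":1}]'

```text
clock: 24.15
tcp_pos: [0.5727, -0.0277, 0.0757]
orientation: [-0.0, 0.628, 0.778, -0.0]
wrist_force: [0.3, 0.3, -3.6]
finger_gap: 0.0168
```

Emit:
arm_command --rows '[{"delta_pos":[0,0,0.08],"rot":[0,0,0],"fingers":1},{"delta_pos":[0,0,0],"rot":[0,0,0],"fingers":1},{"delta_pos":[0,0,0],"rot":[0,0,0],"fingers":1}]'

```text
clock: 24.45
tcp_pos: [0.5731, -0.0278, 0.0748]
orientation: [0.0, 0.628, 0.778, 0.0]
wrist_force: [-1.3, 0.3, 1.8]
finger_gap: 0.0167
```

Emit:
arm_command --rows '[{"delta_pos":[0,0,0],"rot":[0,0,0],"fingers":0.6},{"delta_pos":[0,0,0],"rot":[0,0,0],"fingers":0.4},{"delta_pos":[0,0,0],"rot":[0,0,0],"fingers":0.3},{"delta_pos":[0,0,-0.5],"rot":[0,0,0],"fingers":0.3},{"delta_pos":[0,0,-1],"rot":[0,0,0],"fingers":0.3},{"delta_pos":[0,0,-1],"rot":[0,0,0],"fingers":0.3},{"delta_pos":[0,0,-1],"rot":[0,0,0],"fingers":0.3},{"delta_pos":[0,0,-1],"rot":[0,0,0],"fingers":0.3},{"delta_pos":[0,0,-1],"rot":[0,0,0],"fingers":0.3},{"delta_pos":[0,0,0],"rot":[0,0,0],"fingers":0},{"delta_pos":[0,0,0],"rot":[0,0,0],"fingers":0}]'

```text
clock: 25.55
tcp_pos: [0.5732, -0.0278, 0.185]
orientation: [0.001, 0.628, 0.778, 0.0]
wrist_force: [-0.1, -0.1, 0.4]
finger_gap: 0.0843
```

```bash
python3 snap.py wrist w5; python3 snap.py side d5;python3 snap.py scene s5; python3 - <<'E'
from h import *
f=np.load('w5.npz'); X=cloud(f,f['d']); z=X[...,2]; m=(abs(z-.067)<.006)&(X[...,0]>.5)&(X[...,0]<.64)&(abs(X[...,1])<.09)
P=X[m]; A=np.c_[P[:,:2],np.ones(len(P))]; k=np.linalg.lstsq(A,P[:,2],rcond=None)[0]; print('slope',k, 'z at holes',[k@[.597,.092,1],k@[.5855,-.094,1]],len(P))
for n in('s5','d5'):
    f=np.load(n+'.npz'); X=cloud(f,f['d']); x,y,z=X[...,0],X[...,1],X[...,2]
    rim=(z>.068)&(z<.086)&(x>.39)&(x<.5)&(y>.2)&(y<.35)
    P=X[rim]; print(n,'cup rim',cv2.minEnclosingCircle(np.float32(P[:,:2]*1000)),rim.sum(),np.percentile(P[:,2],95))
    hsv=cv2.cvtColor(f['p'],cv2.COLOR_BGR2HSV); ck=(hsv[...,1]>110)&(z<.02)&(x>.37)&(x<.52)&(y>.2)&(y<.37)
    P=X[ck][:,:2]*1000; print('coaster',cv2.minEnclosingCircle(np.float32(P)))
p=np.load('w5.npz')['p']; print(p.shape)
E
```

```text
[ 0.5732 -0.0278  0.185 ] toolY yaw 12.24 tilt [ 0.002 -0.    -1.   ] 0.0843 j [-0.19  0.33 -0.05  1.19  0.    1.17]
[ 0.5727 -0.0277  0.1841] toolY yaw 12.24 tilt [-0.  0. -1.] 0.0855 j [-0.19  0.33 -0.05  1.19  0.    1.17]
[ 0.5723 -0.0276  0.1835] toolY yaw 12.24 tilt [-0.001  0.    -1.   ] 0.0851 j [-0.19  0.33 -0.05  1.19  0.    1.17]
slope [-0.00111133  0.00209841  0.06658159] z at holes [np.float64(0.06611117632450367), np.float64(0.06573365291921952)] 24951
s5 cup rim ((437.92181396484375, 282.07342529296875), 33.050174713134766) 223 0.08024441382348987
coaster ((445.2934875488281, 286.83807373046875), 47.92732238769531)
d5 cup rim ((440.23443603515625, 283.7061767578125), 31.49279022216797) 366 0.08066430280163848
coaster ((447.19769287109375, 287.5721740722656), 49.73717498779297)
(384, 512, 3)
```

View pics/w5.png

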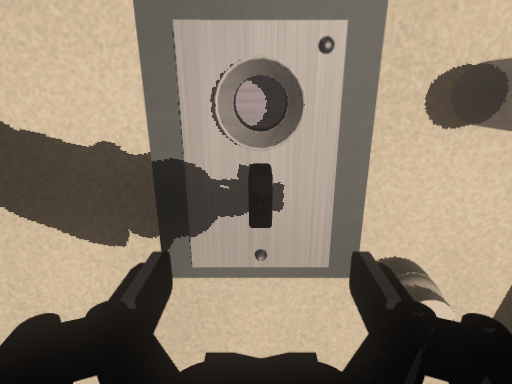

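Emit:
arm_command --rows '[{"delta_pos":[0.92,-0.18,-0.1],"rot":[0,0,0],"fingers":0},{"delta_pos":[0.92,-0.18,-0.1],"rot":[0,0,0],"fingers":0},{"delta_pos":[0.92,-0.18,-0.1],"rot":[0,0,0],"fingers":0},{"delta_pos":[0.92,-0.18,-0.1],"rot":[0,0,0],"fingers":0},{"delta_pos":[0.92,-0.18,-0.1],"rot":[0,0,0],"fingers":0},{"delta_pos":[0.92,-0.18,-0.1],"rot":[0,0,0],"fingers":0},{"delta_pos":[0.92,-0.18,-0.1],"rot":[0,0,0],"fingers":0},{"delta_pos":[0.92,-0.18,-0.1],"rot":[0,0,0],"fingers":0},{"delta_pos":[0.92,-0.18,0],"rot":[0,0,0],"fingers":0},{"delta_pos":[0.92,-0.18,0],"rot":[0,0,0],"fingers":0},{"delta_pos":[0.92,-0.18,0],"rot":[0,0,0],"fingers":0},{"delta_pos":[0.92,-0.18,0],"rot":[0,0,0],"fingers":0},{"delta_pos":[0.92,-0.18,0],"rot":[0,0,0],"fingers":0},{"delta_pos":[0.92,-0.18,0],"rot":[0,0,0],"fingers":0},{"delta_pos":[0.92,-0.18,0],"rot":[0,0,0],"fingers":0},{"delta_pos":[0.92,-0.18,0],"rot":[0,0,0],"fingers":0},{"delta_pos":[0.92,-0.18,0],"rot":[0,0,0],"fingers":0},{"delta_pos":[0.92,-0.18,0],"rot":[0,0,0],"fingers":0}]'

```text
clock: 27.5
tcp_pos: [0.4375, 0.2839, 0.2005]
orientation: [-0.0, 0.627, 0.779, 0.0]
wrist_force: [-0.5, 0.4, -0.0]
finger_gap: 0.0855
```

Emit:
arm_command --rows '[{"delta_pos":[0,0,0],"rot":[0,0,0.0207],"fingers":0},{"delta_pos":[0,0,0],"rot":[0,0,0.0207],"fingers":0},{"delta_pos":[0,0,0],"rot":[0,0,0.0207],"fingers":0},{"delta_pos":[0,0,0],"rot":[0,0,0.0207],"fingers":0},{"delta_pos":[0,0,0],"rot":[0,0,0.0207],"fingers":0},{"delta_pos":[0,0,0],"rot":[0,0,0.0207],"fingers":0},{"delta_pos":[0,0,0],"rot":[0,0,0.0207],"fingers":0},{"delta_pos":[0,0,0],"rot":[0,0,0],"fingers":0}]'

```text
clock: 28.3
tcp_pos: [0.438, 0.2831, 0.2005]
orientation: [-0.0, 0.906, 0.424, -0.0]
wrist_force: [0.3, 0.3, 0.8]
finger_gap: 0.0856
```

```bash
python3 snap.py wrist w6; python3 - <<'E'
from workcell import env; s=env.get_state(); print(s['joint_pos'],s['tcp_pos'])
from h import *
f=np.load('w6.npz'); X=cloud(f,f['d']); x,y,z=X[...,0],X[...,1],X[...,2]
rim=(z>.072)&(z<.086)&(x>.38)&(x<.51)&(y>.2)&(y<.36); P=X[rim]; print('rim',cv2.minEnclosingCircle(np.float32(P[:,:2]*1000)),rim.sum(),np.median(P[:,2]))
hsv=cv2.cvtColor(f['p'],cv2.COLOR_BGR2HSV); ck=(hsv[...,1]>110)&(z<.02)&(z>-.01)&(x>.37)&(x<.52)&(y>.2)&(y<.37)
P=X[ck][:,:2]*1000; print('coaster',cv2.minEnclosingCircle(np.float32(P)))
E
```

```text
[0.438  0.2831 0.2005] toolY yaw -39.86 tilt [-0.  0. -1.] 0.0856 j [ 0.42  0.22 -0.15  1.2   0.    2.69]
[ 4.19416610e-01  2.21539969e-01 -1.52491297e-01  1.19671560e+00
  7.53751473e-05  2.68289126e+00] [0.43819188 0.28299458 0.2004645 ]
rim ((436.6627502441406, 282.6203308105469), 30.84624481201172) 910 0.07833964046960873
coaster ((442.9728088378906, 288.3587646484375), 48.105594635009766)
```

View pics/w6.png

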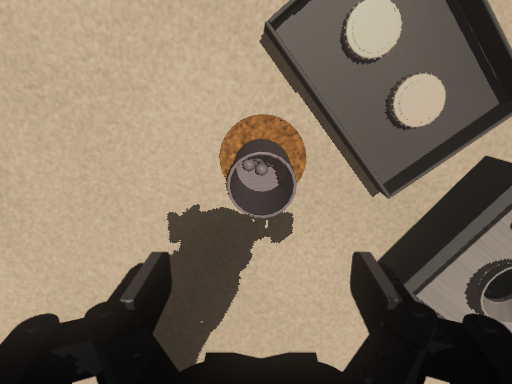

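Emit:
arm_command --rows '[{"delta_pos":[0,0,0],"rot":[0,-0.0174,0],"fingers":0},{"delta_pos":[0,0,0],"rot":[0,-0.0174,0],"fingers":0},{"delta_pos":[0,0,0],"rot":[0,-0.0174,0],"fingers":0},{"delta_pos":[0,0,0],"rot":[0,-0.0174,0],"fingers":0},{"delta_pos":[0,0,0],"rot":[0,0,0],"fingers":0},{"delta_pos":[0,0,0],"rot":[0,0,0],"fingers":0}]'

```text
clock: 28.95
tcp_pos: [0.4391, 0.2829, 0.1989]
orientation: [0.092, 0.884, 0.414, -0.197]
wrist_force: [-0.9, 0.7, -0.2]
finger_gap: 0.0854
```

```bash
cat > fk.py <<'E'
import numpy as np
from h import Ro
# base yaw j1, planar j2,j3,j4, then j5, j6. frame: r, lateral, z
def fk(j,p):
    h,L1,L2,off,d4,d6,r0=p
    a=j[1]-j[2]; pit=a+j[3]
    r=r0+L1*np.sin(j[1])+L2*np.cos(a)+d4*np.cos(pit); z=h+L1*np.cos(j[1])-L2*np.sin(a)-d4*np.sin(pit)
    # link frame at pitch: x fwd, y left; j5 about the axis perpendicular to tool & pitch axis
    R=Ro.from_euler('z',j[0])*Ro.from_euler('y',pit)   # x axis = tool dir
    R=R*Ro.from_euler('z',SG*j[4])
    o=Ro.from_euler('z',j[0]).apply([r,off,z])
    return o+R.apply([d6,0,0]), R.apply([1,0,0])
SG=1
E
python3 - <<'E'
from workcell import env; from h import *
s=env.get_state(); q=s['orientation']; M=Ro.from_quat(np.r_[q[1:],q[0]]).as_matrix(); print(s['joint_pos'].round(4).tolist(),s['tcp_pos'].round(4),'z',M[:,2].round(3),'x',M[:,0].round(3),'y',M[:,1].round(3))
import fk; from scipy.optimize import least_squares
D=[([-.1396,.31398,.04497,1.30358,0],[.57449,0,.23041],[0,0,-1]),
([-.19,.36,-.15,1.055,0],[.5718,-.0294,.1236],[0,0,-1]),([-.19,.39,-.20,.98,0],[.5729,-.0272,.0907],[0,0,-1]),([-.19,.33,-.05,1.19,0],[.5732,-.0278,.185],[0,0,-1]),
([.41942,.22154,-.15249,1.19672,0],[.43819,.28299,.20046],[0,0,-1]),(s['joint_pos'][:5],s['tcp_pos'],M[:,2])]
best=None
for sg in(1,-1):
    fk.SG=sg
    def res(p): return np.concatenate([np.r_[(fk.fk(j,p)[0]-t)*w,(fk.fk(j,p)[1]-z)*.05*w] for (j,t,z),w in zip(D,[1,.1,.1,.1,1,1])]+[1e-3*(np.array(p)-[.3,.35,.35,.08,.1,.2,0])])
    o=least_squares(res,[.3,.35,.35,.08,.1,.2,0]); print(sg,o.cost,o.x.round(3)); print((res(o.x)[:36].reshape(6,6)*1000).round(1)[:, :3].tolist())
E
```

```text
[0.5065, 0.589, 0.2966, 1.6903, -0.1527, 2.8031] [0.4391 0.2829 0.1989] z [-0.272 -0.325 -0.906] x [ 0.579  0.696 -0.424] y [ 0.769 -0.64  -0.001]
1 5.771477326274863e-06 [0.295 0.485 0.405 0.08  0.12  0.299 0.03 ]
[[1.2, -0.2, -1.4], [-0.9, 0.3, 0.8], [-1.6, 0.1, 0.8], [-0.4, -0.0, -0.1], [-1.1, -0.6, 0.0], [0.2, 0.2, 1.3]]
-1 0.00012145931418380024 [ 0.305  0.445  0.418  0.08   0.685 -0.299  0.029]
[[0.0, -0.0, 0.9], [-1.4, 0.3, 0.8], [-2.2, 0.3, 0.7], [-0.6, 0.0, 0.0], [0.6, 0.2, 0.1], [-0.3, -0.0, -1.2]]
```

```bash
cat > pour.py <<'E'
from h import *; import fk; from scipy.optimize import least_squares
p=[.295,.485,.405,.08,.12,.299,.03]
LO=np.array([-2.76,-.86,-1.03,-2.2,-1.47,-3.14]);HI=np.array([2.76,1.69,1.26,2.34,1.5,3.14])
def full(j):
    o,zz=fk.fk(j[:5],p); a=j[1]-j[2]+j[3]
    R=(Ro.from_euler('z',j[0])*Ro.from_euler('y',a)*Ro.from_euler('z',j[4])).as_matrix()
    return o,zz,np.cos(j[5])*R[:,1]+np.sin(j[5])*R[:,2]
def ik(pos,z,y,j0):
    f=lambda j: np.r_[(full(j)[0]-pos)*10,full(j)[1]-z,full(j)[2]-y]
    o=least_squares(f,np.clip(j0,LO+.01,HI-.01),bounds=(LO,HI)); return o.x,np.abs(o.fun).max()
def axes(th,a):   # heading th, tool angle a from down towards the heading (rad)
    u=np.array([np.cos(th),np.sin(th),0]); k=np.array([0,0,1.])
    z=u*np.sin(a)-k*np.cos(a); x=u*np.cos(a)+k*np.sin(a); return x,np.cross(z,x),z
G=np.radians(25)
def tcp_from_lip(lip,th,phi,up=.027,rad=.031):
    u=np.array([np.cos(th),np.sin(th),0]); k=np.array([0,0,1.])
    c=k*np.cos(phi)-u*np.sin(phi)   # cup axis to mouth
    w=-u*np.cos(phi)-k*np.sin(phi)   # towards lip side
    g=lip-c*up-w*rad; x,y,z=axes(th,phi-G); return g+.0187*z,x,y,z
E
python3 - <<'E'
from pour import *
for thd in(20,10,30):
    th=np.radians(thd);u=np.array([np.cos(th),np.sin(th),0]); j=np.array([-.1,.6,.3,1.7,-.15,2.8])
    for phi in range(0,121,15):
        lip=np.array([.556,.040,.112+(.05 if phi<75 else 0)])+.014*u
        t,x,y,z=tcp_from_lip(lip,th,np.radians(phi)); j,e=ik(t,z,y,j); print(thd,phi,t.round(3),j.round(2),round(e,4))
E
```

```text
20 0 [0.591 0.053 0.118] [ 0.02  0.8   0.46  1.65 -0.14  2.84] 0.0
20 15 [0.601 0.056 0.126] [-0.01  0.58  0.17  1.32 -0.06  2.79] 0.0
20 30 [0.609 0.059 0.135] [-0.05  0.39 -0.1   1.    0.03  2.74] 0.0
20 45 [0.614 0.061 0.147] [-0.1   0.23 -0.37  0.66  0.15  2.71] 0.0
20 60 [0.616 0.062 0.16 ] [-0.17  0.11 -0.62  0.3   0.29  2.7 ] 0.0
20 75 [0.615 0.061 0.123] [-0.24  0.22 -0.91 -0.35  0.44  2.73] 0.0
20 90 [0.61  0.06  0.135] [-0.32  0.33 -1.03 -0.71  0.59  2.76] 0.0803
20 105 [0.603 0.057 0.146] [-0.41  0.39 -1.03 -0.78  0.79  2.72] 0.2433
20 120 [0.594 0.054 0.154] [-0.5   1.18 -1.03 -2.2   1.03  3.13] 0.1615
10 0 [0.593 0.046 0.118] [-0.02  0.81  0.49  1.67 -0.08  2.97] 0.0
10 15 [0.603 0.048 0.126] [-0.03  0.59  0.18  1.34 -0.04  2.94] 0.0
10 30 [0.611 0.05  0.135] [-0.06  0.39 -0.1   1.    0.02  2.91] 0.0
10 45 [0.616 0.051 0.147] [-0.09  0.22 -0.38  0.64  0.09  2.89] 0.0
10 60 [0.619 0.051 0.16 ] [-0.13  0.1  -0.64  0.24  0.17  2.89] 0.0
10 75 [0.617 0.051 0.123] [-0.18  0.22 -0.95 -0.44  0.27  2.91] 0.0
10 90 [0.613 0.05  0.135] [-0.21  0.27 -1.03 -0.67  0.34  2.92] 0.131
10 105 [0.606 0.049 0.146] [-0.26  0.24 -1.03 -0.65  0.44  2.89] 0.3563
10 120 [0.596 0.047 0.154] [-0.37  0.26 -1.03 -0.66  0.64  2.82] 0.5645
30 0 [0.588 0.059 0.118] [ 0.06  0.78  0.42  1.61 -0.19  2.72] 0.0
30 15 [0.597 0.064 0.126] [ 0.02  0.57  0.15  1.3  -0.08  2.64] 0.0
30 30 [0.604 0.068 0.135] [-0.04  0.39 -0.1   1.01  0.05  2.58] 0.0
30 45 [0.609 0.071 0.147] [-0.12  0.24 -0.35  0.7   0.21  2.53] 0.0
30 60 [0.611 0.072 0.16 ] [-0.2   0.13 -0.58  0.38  0.39  2.51] 0.0
30 75 [0.61  0.071 0.123] [-0.3   0.23 -0.85 -0.2   0.6   2.54] 0.0
30 90 [0.606 0.069 0.135] [-0.39  0.41 -1.03 -0.78  0.8   2.63] 0.0066
30 105 [0.6   0.065 0.146] [-0.49  0.59 -1.03 -1.05  1.05  2.66] 0.099
30 120 [0.591 0.06  0.154] [-0.52  1.18 -1.03 -2.2   1.12  3.13] 0.0907
```

```bash
cat > scan.py <<'E'
import pour; from pour import *
for Gd in(0,25,40):
    pour.G=np.radians(Gd)
    for thd in list(range(-170,190,20)):
        th=np.radians(thd);u=np.array([np.cos(th),np.sin(th),0]); out=[]; mg=9
        j6=((-.1+np.pi-th+np.pi)%(2*np.pi))-np.pi; j=np.array([-.1,.5,.1,1.3,0,j6])
        for phi in (0,25,50,75,90,100,110):
            lip=np.array([.556,.040,.112+(.05 if phi<75 else 0)])+.014*u
            t,x,y,z=tcp_from_lip(lip,th,np.radians(phi)); j,e=ik(t,z,y,j); out.append(round(e,3)); 
            if e<.002: mg=min(mg,np.min(np.r_[j-LO,HI-j]))
        # grasp at cup
        cup=np.array([.438,.283,.052]); x,y,z=axes(th,-pour.G); j=np.array([.42,.5,.1,1.3,0,j6+.5]); jg,e=ik(cup+.0187*z,z,y,j)
        ok=sum(o<.002 for o in out)
        if ok>=6: print(Gd,thd,out,'m',round(mg,2),'final',j.round(2) if 0 else '', 'grasp',round(e,3),np.min(np.r_[jg-LO,HI-jg]).round(2),jg.round(2))
E
python3 scan.py
```

```text
25 -130 [np.float64(0.0), np.float64(0.0), np.float64(0.0), np.float64(0.0), np.float64(0.0), np.float64(0.0), np.float64(0.144)] m 0.01 final  grasp 0.0 0.25 [ 0.29  0.25 -0.78  0.17  0.23 -0.54]
25 -110 [np.float64(0.0), np.float64(0.0), np.float64(0.0), np.float64(0.0), np.float64(0.0), np.float64(0.0), np.float64(0.0)] m 0.0 final  grasp 0.0 0.34 [ 0.22  0.3  -0.69  0.34  0.36 -0.95]
25 -90 [np.float64(0.0), np.float64(0.0), np.float64(0.0), np.float64(0.0), np.float64(0.0), np.float64(0.0), np.float64(0.0)] m 0.26 final  grasp 0.0 0.48 [ 0.19  0.37 -0.55  0.57  0.43 -1.36]
25 -70 [np.float64(0.0), np.float64(0.0), np.float64(0.0), np.float64(0.0), np.float64(0.0), np.float64(0.0), np.float64(0.007)] m 0.16 final  grasp 0.0 0.64 [ 0.19  0.46 -0.39  0.8   0.43 -1.75]
25 -50 [np.float64(0.0), np.float64(0.0), np.float64(0.0), np.float64(0.0), np.float64(0.0), np.float64(0.0), np.float64(0.0)] m 0.17 final  grasp 0.0 0.79 [ 0.21  0.55 -0.24  1.    0.38 -2.1 ]
25 50 [np.float64(0.0), np.float64(0.0), np.float64(0.0), np.float64(0.0), np.float64(0.0), np.float64(0.0), np.float64(0.0)]
[... 3257 characters left out ...]
float64(0.0), np.float64(0.0), np.float64(0.0)] m 0.35 final  grasp 0.0 0.83 [ 0.74  0.68 -0.11  1.08 -0.64  2.06]
40 130 [np.float64(0.0), np.float64(0.0), np.float64(0.0), np.float64(0.0), np.float64(0.0), np.float64(0.0), np.float64(0.0)] m 0.12 final  grasp 0.0 0.67 [ 0.77  0.55 -0.36  0.71 -0.7   1.66]
40 150 [np.float64(0.0), np.float64(0.0), np.float64(0.0), np.float64(0.0), np.float64(0.0), np.float64(0.0), np.float64(0.043)] m 0.15 final  grasp 0.0 0.41 [ 0.75  0.43 -0.62  0.28 -0.66  1.19]
40 170 [np.float64(0.0), np.float64(0.0), np.float64(0.0), np.float64(0.0), np.float64(0.0), np.float64(0.0), np.float64(0.119)] m 0.05 final  grasp 0.0 0.18 [ 0.68  0.35 -0.85 -0.14 -0.51  0.72]
```

Emit:
arm_command --rows '[{"delta_pos":[0,0,0],"rot":[0,-0.0208,0],"fingers":0},{"delta_pos":[0,0,0],"rot":[0,-0.0208,0],"fingers":0},{"delta_pos":[0,0,0],"rot":[0,0,0],"fingers":0},{"delta_pos":[0,0,0],"rot":[0,0,0],"fingers":0}]'

```text
clock: 29.35
tcp_pos: [0.4394, 0.2823, 0.1998]
orientation: [0.144, 0.851, 0.398, -0.309]
wrist_force: [-0.7, -0.5, 1.0]
finger_gap: 0.0856
```

```bash
cat > go.py <<'E'
import sys; from h import *; from workcell import env
def st():
    s=env.get_state(); q=s['orientation']; return s,Ro.from_quat(np.r_[q[1:],q[0]]).as_matrix()
def to(target):  # world target TCP -> tool units
    s,M=st(); return (M.T@(np.array(target)-s['tcp_pos'])/.02).round(3)
E
python3 - <<'E'
from go import *
s,M=st(); print(s['tcp_pos'],s['joint_pos'].round(2)); print(M.round(3))
g=np.array([.4385,.283,.052]); T=g+.0187*M[:,2]; print('pre',to(T-.08*M[:,2]),'T',T)
E
```

```text
[0.43935539 0.28230417 0.1997603 ] [ 0.54  0.82  0.58  1.99 -0.21  2.88]
[[ 0.492  0.767 -0.412]
 [ 0.589 -0.641 -0.492]
 [-0.641 -0.001 -0.767]]
pre [ 4.739 -0.051  2.603] T [0.43080059 0.2738014  0.03765445]
```

Emit:
arm_command --rows '[{"delta_pos":[0.79,-0.008,0.434],"rot":[0,0,0],"fingers":0},{"delta_pos":[0.79,-0.008,0.434],"rot":[0,0,0],"fingers":0},{"delta_pos":[0.79,-0.008,0.434],"rot":[0,0,0],"fingers":0},{"delta_pos":[0.79,-0.008,0.434],"rot":[0,0,0],"fingers":0},{"delta_pos":[0.79,-0.008,0.434],"rot":[0,0,0],"fingers":0},{"delta_pos":[0.79,-0.008,0.434],"rot":[0,0,0],"fingers":0},{"delta_pos":[0,0,0],"rot":[0,0,0],"fingers":0},{"delta_pos":[0,0,0],"rot":[0,0,0],"fingers":0}]'

```text
clock: 30.15
tcp_pos: [0.4634, 0.3127, 0.0986]
orientation: [0.145, 0.851, 0.398, -0.311]
wrist_force: [-0.9, 0.5, 1.0]
finger_gap: 0.0856
```

```bash
python3 snap.py wrist w7; python3 - <<'E'
from go import *
s,M=st(); g=np.array([.4385,.283,.052]); T=g+.0187*M[:,2]; print('T',to(T),s['wrist_force'])
f=np.load('w7.npz'); X=cloud(f,f['d']); x,y,z=X[...,0],X[...,1],X[...,2]
rim=(z>.072)&(z<.086)&(x>.39)&(x<.49)&(y>.23)&(y<.335); P=X[rim]; print('rim',cv2.minEnclosingCircle(np.float32(P[:,:2]*1000)),rim.sum())
E
```

```text
[0.4634 0.3127 0.0986] toolY yaw -39.91 tilt [-0.414 -0.494 -0.764] 0.0856 j [ 0.56  0.97  0.61  1.89 -0.2   2.9 ]
T [ 0.037 -0.009  4.004] [-0.252095   -0.41046118 -0.62302766]
rim ((436.65313720703125, 282.8355407714844), 31.694292068481445) 2138
```

View pics/w7.png

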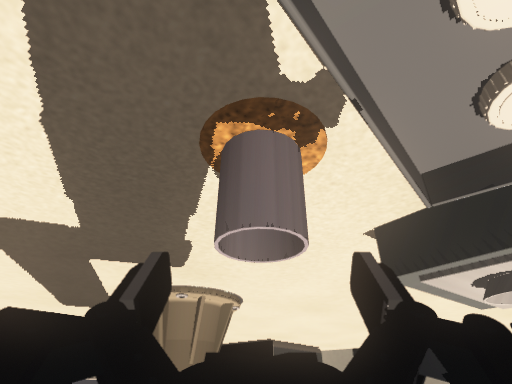

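Emit:
arm_command --rows '[{"delta_pos":[0.02,0,0.7],"rot":[0,0,0],"fingers":0},{"delta_pos":[0.017,0,0.7],"rot":[0,0,0],"fingers":0},{"delta_pos":[0,0,0.7],"rot":[0,0,0],"fingers":0},{"delta_pos":[0,0,0.7],"rot":[0,0,0],"fingers":0},{"delta_pos":[0,0,0.7],"rot":[0,0,0],"fingers":0},{"delta_pos":[0,0,0.5],"rot":[0,0,0],"fingers":0},{"delta_pos":[0,0,0],"rot":[0,0,0],"fingers":0},{"delta_pos":[0,0,0],"rot":[0,0,0],"fingers":0}]'

```text
clock: 31.0
tcp_pos: [0.4315, 0.2739, 0.0387]
orientation: [0.145, 0.852, 0.398, -0.31]
wrist_force: [0.3, 0.2, -0.2]
finger_gap: 0.0853
```

Emit:
arm_command --rows '[{"delta_pos":[0,0,0],"rot":[0,0,0],"fingers":0.6},{"delta_pos":[0,0,0],"rot":[0,0,0],"fingers":0.6},{"delta_pos":[0,0,0],"rot":[0,0,0],"fingers":0.6},{"delta_pos":[0,0,0],"rot":[0,0,0],"fingers":0.6},{"delta_pos":[0,0,0],"rot":[0,0,0],"fingers":0.6}]' --squeeze 45

```text
clock: 31.5
tcp_pos: [0.4317, 0.2744, 0.0387]
orientation: [0.145, 0.852, 0.398, -0.309]
wrist_force: [1.4, 2.2, 5.6]
finger_gap: 0.0601
```

Emit:
arm_command --rows '[{"delta_pos":[-0.2,0,-0.24],"rot":[0,0,0],"fingers":0.6},{"delta_pos":[-0.46,0,-0.55],"rot":[0,0,0],"fingers":0.6},{"delta_pos":[-0.46,0,-0.55],"rot":[0,0,0],"fingers":0.6},{"delta_pos":[-0.46,0,-0.55],"rot":[0,0,0],"fingers":0.6},{"delta_pos":[-0.46,0,-0.55],"rot":[0,0,0],"fingers":0.6},{"delta_pos":[-0.46,0,-0.55],"rot":[0,0,0],"fingers":0.6},{"delta_pos":[-0.46,0,-0.55],"rot":[0,0,0],"fingers":0.6},{"delta_pos":[-0.24,0,-0.28],"rot":[0,0,0],"fingers":0.6},{"delta_pos":[0,0,0],"rot":[0,0,0],"fingers":0.6},{"delta_pos":[0,0,0],"rot":[0,0,0],"fingers":0.6}]'

```text
clock: 32.5
tcp_pos: [0.4311, 0.2739, 0.1371]
orientation: [0.145, 0.851, 0.398, -0.31]
wrist_force: [-0.4, 0.1, -1.3]
finger_gap: 0.06
```

```bash
python3 snap.py side d8; python3 - <<'E'
import pour; from pour import *; from go import *
s,M=st(); print(s['tcp_pos'],s['finger_gap'],s['wrist_force'],s['joint_pos'].round(2))
th=np.arctan2(M[1,0],M[0,0]); a=np.arctan2(-M[0,2]*np.cos(th)-M[1,2]*np.sin(th),-M[2,2]); pour.G=a; print(np.degrees([th,a]))
u=np.array([np.cos(th),np.sin(th),0]); F=np.array([.556,.040,0])+.014*u
def P(phi,z): return tcp_from_lip(F+[0,0,z],th,np.radians(phi),up=.026)
t,_,_,_=P(0,.185); print('to start',to(t),t)
j=s['joint_pos'].copy(); j[0]-=.5
pos=None
for phi,z in [(0,.185),(15,.185),(30,.185),(45,.185),(60,.185),(75,.165),(80,.14),(85,.115),(90,.112),(95,.11),(100,.11),(105,.11),(110,.11)]:
    t,x,y,zz=P(phi,z); j,e=ik(t,zz,y,j); B=np.c_[x,y,zz]
    if pos is not None: print(phi,'d(tool prev)',(Bp.T@(t-pos)/.02).round(3),end=' ')
    print(phi,t.round(4),j.round(2),round(e,3)); pos,Bp=t,B
f=np.load('d8.npz'); cv2.imwrite('pics/d8c.png',cv2.resize(f['p'][180:370,200:420],None,fx=2.5,fy=2.5))
E
```

```text
[0.4311 0.2739 0.1371] toolY yaw -39.93 tilt [-0.413 -0.493 -0.766] 0.06 j [ 0.54  0.82  0.43  1.84 -0.22  2.88]
[0.43094868 0.27382274 0.13679784] 0.060005267444023604 [ 0.35996542  0.58904932 -1.85797606] [ 0.54  0.83  0.43  1.84 -0.22  2.88]
[50.08368928 40.0646708 ]
to start [-2.785 12.298  1.823] [0.57715176 0.06528259 0.14468855]
0 [0.5772 0.0653 0.1447] [ 0.19  0.89  0.58  1.83 -0.42  2.58] 0.0
15 d(tool prev) [ 0.172 -0.    -0.555] 15 [0.5834 0.0728 0.151 ] [ 0.13  0.69  0.35  1.57 -0.29  2.45] 0.0
30 d(tool prev) [ 0.172 -0.    -0.555] 30 [0.5885 0.0788 0.1596] [ 0.06  0.51  0.14  1.32 -0.13  2.34] 0.0
45 d(tool prev) [ 0.172  0.    -0.555] 45 [0.5919 0.0829 0.1699] [-0.03  0.35 -0.06  1.1   0.07  2.24] 0.0
60 d(tool prev) [ 0.172 -0.    -0.555] 60 [0.5935 0.0848 0.1813] [-0.14  0.23 -0.25  0.9   0.29  2.16] 0.0
75 d(tool prev) [-0.169 -0.     0.385] 75 [0.5931 0.0844 0.1729] [-0.26  0.18 -0.45  0.65  0.55  2.09] 0.0
80 d(tool prev) [-0.642  0.     0.845] 80 [0.5926 0.0837 0.1517] [-0.3   0.21 -0.53  0.52  0.63  2.07] 0.0
85 d(tool prev) [-0.729  0.     0.779] 85 [0.5918 0.0828 0.1304] [-0.35  0.26 -0.61  0.38  0.73  2.05] 0.0
90 d(tool prev) [-0.032 -0.    -0.074] 90 [0.5908 0.0817 0.131 ] [-0.39  0.28 -0.65  0.29  0.82  2.03] 0.0
95 d(tool prev) [-0.003 -0.    -0.115] 95 [0.5897 0.0803 0.1324] [-0.42  0.31 -0.69  0.2   0.91  2.02] 0.0
100 d(tool prev) [ 0.074  0.    -0.18 ] 100 [0.5883 0.0787 0.1357] [-0.46  0.34 -0.73  0.11  1.    2.02] 0.0
105 d(tool prev) [ 0.074 -0.    -0.18 ] 105 [0.5868 0.0768 0.1388] [-0.49  0.38 -0.76  0.01  1.09  2.03] 0.0
110 d(tool prev) [ 0.074  0.    -0.18 ] 110 [0.5851 0.0748 0.1416] [-0.52  0.44 -0.8  -0.11  1.18  2.05] 0.0
```

View pics/d8c.png

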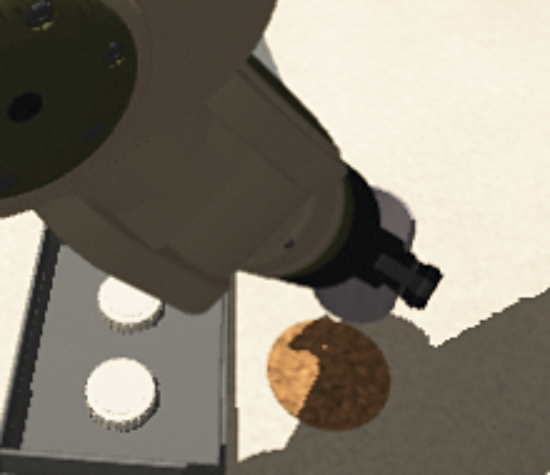

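Emit:
arm_command --rows '[{"delta_pos":[-0.1,0.43,0.065],"rot":[0,0,0],"fingers":0.6},{"delta_pos":[-0.2,0.88,0.13],"rot":[0,0,0],"fingers":0.6},{"delta_pos":[-0.2,0.88,0.13],"rot":[0,0,0],"fingers":0.6},{"delta_pos":[-0.2,0.88,0.13],"rot":[0,0,0],"fingers":0.6},{"delta_pos":[-0.2,0.88,0.13],"rot":[0,0,0],"fingers":0.6},{"delta_pos":[-0.2,0.88,0.13],"rot":[0,0,0],"fingers":0.6},{"delta_pos":[-0.2,0.88,0.13],"rot":[0,0,0],"fingers":0.6},{"delta_pos":[-0.2,0.88,0.13],"rot":[0,0,0],"fingers":0.6},{"delta_pos":[-0.2,0.88,0.13],"rot":[0,0,0],"fingers":0.6},{"delta_pos":[-0.2,0.88,0.13],"rot":[0,0,0],"fingers":0.6},{"delta_pos":[-0.2,0.88,0.13],"rot":[0,0,0],"fingers":0.6},{"delta_pos":[-0.2,0.88,0.13],"rot":[0,0,0],"fingers":0.6},{"delta_pos":[-0.2,0.88,0.13],"rot":[0,0,0],"fingers":0.6},{"delta_pos":[-0.2,0.88,0.13],"rot":[0,0,0],"fingers":0.6},{"delta_pos":[-0.09,0.43,0.065],"rot":[0,0,0],"fingers":0.6},{"delta_pos":[0,0,0],"rot":[0,0,0],"fingers":0.6},{"delta_pos":[0,0,0],"rot":[0,0,0],"fingers":0.6}]'

```text
clock: 34.25
tcp_pos: [0.5772, 0.0654, 0.1453]
orientation: [0.145, 0.851, 0.398, -0.31]
wrist_force: [-0.4, 1.2, -0.5]
finger_gap: 0.06
```

Emit:
arm_command --rows '[{"delta_pos":[0.105,0,-0.275],"rot":[0,0.02083,0],"fingers":0.6},{"delta_pos":[0.105,0,-0.275],"rot":[0,0.02083,0],"fingers":0.6},{"delta_pos":[0.105,0,-0.275],"rot":[0,0.02083,0],"fingers":0.6},{"delta_pos":[0.105,0,-0.275],"rot":[0,0.02083,0],"fingers":0.6},{"delta_pos":[0.105,0,-0.275],"rot":[0,0.02083,0],"fingers":0.6},{"delta_pos":[0.105,0,-0.275],"rot":[0,0.02083,0],"fingers":0.6},{"delta_pos":[0.105,0,-0.275],"rot":[0,0.02083,0],"fingers":0.6},{"delta_pos":[0.105,0,-0.275],"rot":[0,0.02083,0],"fingers":0.6},{"delta_pos":[0,0,0],"rot":[0,0,0],"fingers":0.6},{"delta_pos":[0,0,0],"rot":[0,0,0],"fingers":0.6},{"delta_pos":[0,0,0],"rot":[0,0,0],"fingers":0.6}]'

```text
clock: 35.35
tcp_pos: [0.5943, 0.0856, 0.1828]
orientation: [-0.073, 0.892, 0.417, 0.157]
wrist_force: [0.7, 0.7, -1.6]
finger_gap: 0.06
```

```bash
cat > pp.py <<'E'
import pour; from pour import *; from go import *
s,M=st(); th=np.radians(50.08); pour.G=np.radians(40.06); u=np.array([np.cos(th),np.sin(th),0])
a=np.arctan2(M[:,2]@u,-M[2,2]); print('phi',np.degrees(a+pour.G),'tcp',s['tcp_pos'].round(4),'tooly',M[:,1].round(3),s['joint_pos'].round(2))
phi=a+pour.G; t0,_,_,_=tcp_from_lip(np.zeros(3),th,phi,up=.026); lip=s['tcp_pos']-t0; print('lip rel funnel along,z',(lip-[.556,.04,0])@u,lip[2],'lat',(lip-[.556,.04,0])@[-u[1],u[0],0])
E
python3 pp.py; python3 snap.py scene s9; python3 - <<'E'
import cv2; p=cv2.imread('pics/s9.png'); cv2.imwrite('pics/s9c.png',cv2.resize(p[100:280,180:400],None,fx=3,fy=3))
E
```

```text
phi 59.94690336785671 tcp [0.5943 0.0856 0.1828] tooly [ 0.768 -0.641  0.001] [-0.14  0.21 -0.27  0.91  0.29  2.16]
lip rel funnel along,z 0.015165657579911592 0.18655235051351104 lat -6.952133234776509e-05
[0.5943 0.0856 0.1828] toolY yaw -39.85 tilt [ 0.218  0.261 -0.94 ] 0.06 j [-0.14  0.21 -0.27  0.91  0.29  2.16]
```

View pics/s9c.png

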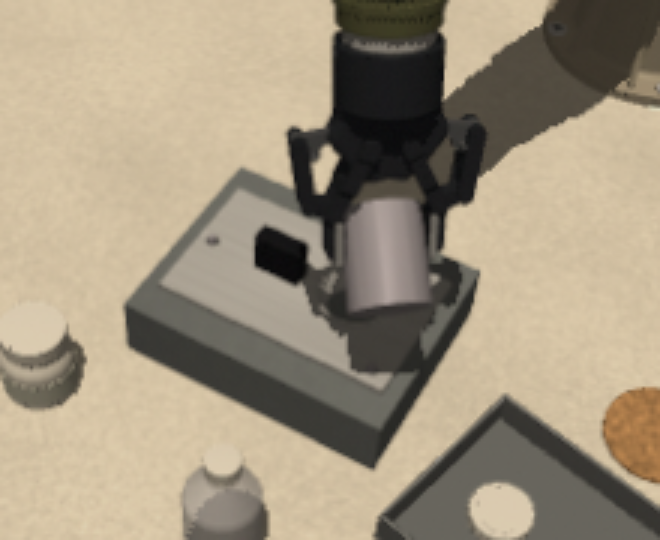

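Emit:
arm_command --rows '[{"delta_pos":[-0.08,0,0.19],"rot":[0,0.02083,0],"fingers":0.6},{"delta_pos":[-0.08,0,0.19],"rot":[0,0.02083,0],"fingers":0.6},{"delta_pos":[-0.32,0,0.42],"rot":[0,0.007,0],"fingers":0.6},{"delta_pos":[-0.32,0,0.42],"rot":[0,0.007,0],"fingers":0.6},{"delta_pos":[-0.36,0,0.39],"rot":[0,0.0035,0],"fingers":0.6},{"delta_pos":[-0.36,0,0.39],"rot":[0,0.0035,0],"fingers":0.6},{"delta_pos":[0,0,0],"rot":[0,0,0],"fingers":0.6},{"delta_pos":[0,0,0],"rot":[0,0,0],"fingers":0.6}]'

```text
clock: 36.2
tcp_pos: [0.5936, 0.0846, 0.1316]
orientation: [-0.154, 0.844, 0.395, 0.328]
wrist_force: [0.2, 0.1, -0.8]
finger_gap: 0.0598
```

```bash
python3 pp.py
```

```text
phi 82.50814997939109 tcp [0.5936 0.0846 0.1316] tooly [ 0.768 -0.641 -0.001] [-0.32  0.18 -0.62  0.45  0.68  2.06]
lip rel funnel along,z 0.01584169194931079 0.11807733509320512 lat -0.00020486198599856034
```

Emit:
arm_command --rows '[{"delta_pos":[0.018,0,-0.045],"rot":[0,0.0035,0],"fingers":0.6},{"delta_pos":[0.018,0,-0.045],"rot":[0,0.0035,0],"fingers":0.6},{"delta_pos":[0.018,0,-0.045],"rot":[0,0.0035,0],"fingers":0.6},{"delta_pos":[0.018,0,-0.045],"rot":[0,0.0035,0],"fingers":0.6},{"delta_pos":[0.018,0,-0.045],"rot":[0,0.0035,0],"fingers":0.6},{"delta_pos":[0.018,0,-0.045],"rot":[0,0.0035,0],"fingers":0.6},{"delta_pos":[0.018,0,-0.045],"rot":[0,0.0035,0],"fingers":0.6},{"delta_pos":[0.018,0,-0.045],"rot":[0,0.0035,0],"fingers":0.6},{"delta_pos":[0.018,0,-0.045],"rot":[0,0.0035,0],"fingers":0.6},{"delta_pos":[0.018,0,-0.045],"rot":[0,0.0035,0],"fingers":0.6},{"delta_pos":[0,0,0],"rot":[0,0,0],"fingers":0.6},{"delta_pos":[0,0,0],"rot":[0,0,0],"fingers":0.6},{"delta_pos":[0,0,0],"rot":[0,0,0],"fingers":0.6},{"delta_pos":[0,0,0],"rot":[0,0,0],"fingers":0.6},{"delta_pos":[0,0,0],"rot":[0,0,0],"fingers":0.6}]'

```text
clock: 37.7
tcp_pos: [0.5905, 0.0809, 0.1407]
orientation: [-0.196, 0.803, 0.375, 0.419]
wrist_force: [0.1, 0.6, -0.7]
finger_gap: 0.0596
```

Emit:
arm_command --rows '[{"delta_pos":[0.037,0,-0.09],"rot":[0,0.007,0],"fingers":0.6},{"delta_pos":[0.037,0,-0.09],"rot":[0,0.007,0],"fingers":0.6},{"delta_pos":[0.037,0,-0.09],"rot":[0,0.007,0],"fingers":0.6},{"delta_pos":[0.037,0,-0.09],"rot":[0,0.007,0],"fingers":0.6},{"delta_pos":[0.037,0,-0.09],"rot":[0,0.007,0],"fingers":0.6},{"delta_pos":[0.037,0,-0.09],"rot":[0,0.007,0],"fingers":0.6},{"delta_pos":[0,0,0],"rot":[0,0,0],"fingers":0.6},{"delta_pos":[0,0,0],"rot":[0,0,0],"fingers":0.6},{"delta_pos":[0,0,0],"rot":[0,0,0],"fingers":0.6},{"delta_pos":[0,0,0],"rot":[0,0,0],"fingers":0.6},{"delta_pos":[0,0,0],"rot":[0,0,0],"fingers":0.6},{"delta_pos":[0,0,0],"rot":[0,0,0],"fingers":0.6},{"delta_pos":[0,0,0],"rot":[0,0,0],"fingers":0.6},{"delta_pos":[0,0,0],"rot":[0,0,0],"fingers":0.6},{"delta_pos":[0,0,0],"rot":[0,0,0],"fingers":0.6},{"delta_pos":[0,0,0],"rot":[0,0,0],"fingers":0.6}]'

```text
clock: 39.3
tcp_pos: [0.5856, 0.0752, 0.1496]
orientation: [-0.243, 0.741, 0.346, 0.521]
wrist_force: [-0.0, 0.1, -0.9]
finger_gap: 0.0597
```

```bash
python3 pp.py; python3 snap.py side d10; python3 - <<'E'
import cv2; p=cv2.imread('pics/d10.png'); cv2.imwrite('pics/d10c.png',cv2.resize(p[120:270,200:400],None,fx=3,fy=3))
E
```

```text
phi 110.29915665623784 tcp [0.5856 0.0752 0.1496] tooly [ 0.767 -0.642  0.   ] [-0.52  0.28 -0.87 -0.03  1.19  2.05]
lip rel funnel along,z 0.014759586990265902 0.11779928848458208 lat -0.00014239495235537103
[0.5856 0.0752 0.1496] toolY yaw -39.93 tilt [ 0.604  0.722 -0.338] 0.0597 j [-0.52  0.28 -0.87 -0.03  1.19  2.05]
```

View pics/d10c.png

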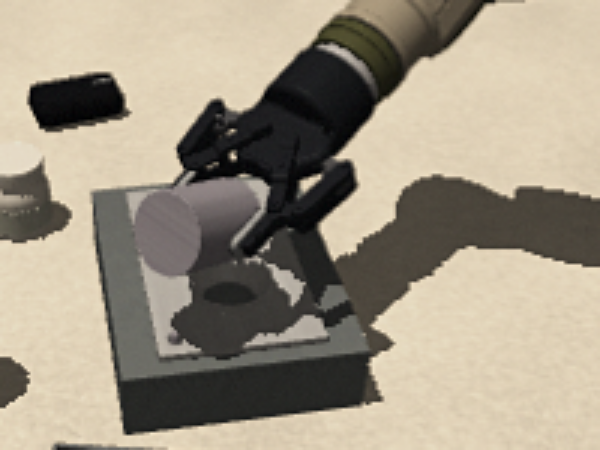

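Emit:
arm_command --rows '[{"delta_pos":[0.66,0,-0.236],"rot":[0,0,0],"fingers":0.6},{"delta_pos":[0.66,0,-0.236],"rot":[0,0,0],"fingers":0.6},{"delta_pos":[0.66,0,-0.236],"rot":[0,0,0],"fingers":0.6},{"delta_pos":[0.66,0,-0.236],"rot":[0,0,0],"fingers":0.6},{"delta_pos":[0.66,0,-0.236],"rot":[0,0,0],"fingers":0.6},{"delta_pos":[0,0,0],"rot":[0,-0.02188,0],"fingers":0.6},{"delta_pos":[0,0,0],"rot":[0,-0.02188,0],"fingers":0.6},{"delta_pos":[0,0,0],"rot":[0,-0.02188,0],"fingers":0.6},{"delta_pos":[0,0,0],"rot":[0,-0.02188,0],"fingers":0.6},{"delta_pos":[0,0,0],"rot":[0,-0.02188,0],"fingers":0.6},{"delta_pos":[0,0,0],"rot":[0,-0.02188,0],"fingers":0.6},{"delta_pos":[0,0,0],"rot":[0,-0.02188,0],"fingers":0.6},{"delta_pos":[0,0,0],"rot":[0,-0.02188,0],"fingers":0.6},{"delta_pos":[0,0,0],"rot":[0,-0.02188,0],"fingers":0.6},{"delta_pos":[0,0,0],"rot":[0,-0.02188,0],"fingers":0.6},{"delta_pos":[0,0,0],"rot":[0,-0.02188,0],"fingers":0.6},{"delta_pos":[0,0,0],"rot":[0,-0.02188,0],"fingers":0.6},{"delta_pos":[0,0,0],"rot":[0,-0.02188,0],"fingers":0.6},{"delta_pos":[0,0,0],"rot":[0,-0.02188,0],"fingers":0.6},{"delta_pos":[0,0,0],"rot":[0,0,0],"fingers":0.6}]'

```text
clock: 41.35
tcp_pos: [0.5856, 0.0777, 0.2068]
orientation: [0.143, 0.847, 0.399, -0.319]
wrist_force: [1.0, -0.1, -5.9]
finger_gap: 0.0603
```

```bash
python3 pp.py; python3 snap.py scene s11; python3 snap.py wrist w11; python3 - <<'E'
from go import *
print('over coaster',to([.4355,.2775,.1371]))
p=cv2.imread('pics/w11.png'); q=cv2.imread('pics/s11.png'); cv2.imwrite('pics/c11.png',np.hstack([cv2.resize(p,(448,336)),cv2.resize(q[140:260,215:343],None,fx=2.75,fy=2.8)[:336]]))
E
```

```text
phi -0.871885624701022 tcp [0.5856 0.0777 0.2068] tooly [ 0.768 -0.64  -0.013] [ 0.2   0.91  0.78  2.04 -0.41  2.59]
lip rel funnel along,z 0.029540290324090147 0.24743896701528392 lat 0.0015359516297731009
[0.5856 0.0777 0.2068] toolY yaw -39.82 tilt [-0.427 -0.497 -0.755] 0.0603 j [ 0.2   0.91  0.78  2.04 -0.41  2.59]
[0.586  0.0769 0.2108] toolY yaw -39.86 tilt [-0.421 -0.494 -0.761] 0.0599 j [ 0.2   0.9   0.78  2.03 -0.41  2.59]
over coaster [  4.771 -12.224   1.162]
```

View pics/c11.png

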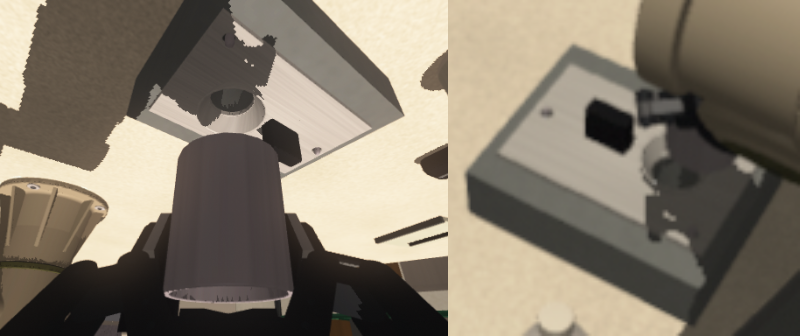

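Emit:
arm_command --rows '[{"delta_pos":[0.34,-0.87,0.083],"rot":[0,0,0],"fingers":0.6},{"delta_pos":[0.34,-0.87,0.083],"rot":[0,0,0],"fingers":0.6},{"delta_pos":[0.34,-0.87,0.083],"rot":[0,0,0],"fingers":0.6},{"delta_pos":[0.34,-0.87,0.083],"rot":[0,0,0],"fingers":0.6},{"delta_pos":[0.34,-0.87,0.083],"rot":[0,0,0],"fingers":0.6},{"delta_pos":[0.34,-0.87,0.083],"rot":[0,0,0],"fingers":0.6},{"delta_pos":[0.34,-0.87,0.083],"rot":[0,0,0],"fingers":0.6},{"delta_pos":[0.34,-0.87,0.083],"rot":[0,0,0],"fingers":0.6},{"delta_pos":[0.34,-0.87,0.083],"rot":[0,0,0],"fingers":0.6},{"delta_pos":[0.34,-0.87,0.083],"rot":[0,0,0],"fingers":0.6},{"delta_pos":[0.34,-0.87,0.083],"rot":[0,0,0],"fingers":0.6},{"delta_pos":[0.34,-0.87,0.083],"rot":[0,0,0],"fingers":0.6},{"delta_pos":[0.34,-0.87,0.083],"rot":[0,0,0],"fingers":0.6},{"delta_pos":[0.34,-0.87,0.083],"rot":[0,0,0],"fingers":0.6},{"delta_pos":[0,0,0],"rot":[0,0,0],"fingers":0.6},{"delta_pos":[0,0,0],"rot":[0,0,0],"fingers":0.6},{"delta_pos":[0,0,0],"rot":[0,0,0],"fingers":0.6}]'

```text
clock: 43.15
tcp_pos: [0.4364, 0.2758, 0.1408]
orientation: [0.145, 0.851, 0.397, -0.31]
wrist_force: [0.5, 0.6, -0.9]
finger_gap: 0.0601
```

```bash
python3 pp.py; python3 snap.py scene s12; python3 - <<'E'
from go import *
print('down',to([.4355,.2775,.0395]))
q=cv2.imread('pics/s12.png'); cv2.imwrite('pics/c12.png',cv2.resize(q[140:300,215:430],None,fx=3.5,fy=3.5))
E
```

```text
phi 0.04050913888977221 tcp [0.4364 0.2758 0.1408] tooly [ 0.767 -0.642  0.   ] [ 0.53  0.83  0.45  1.86 -0.22  2.88]
lip rel funnel along,z 0.08511674772969079 0.18107755093826627 lat 0.24303429494436918
[0.4364 0.2758 0.1408] toolY yaw -39.94 tilt [-0.413 -0.493 -0.766] 0.0601 j [ 0.53  0.83  0.45  1.86 -0.22  2.88]
down [ 3.285 -0.102  3.857]
```

View pics/c12.png

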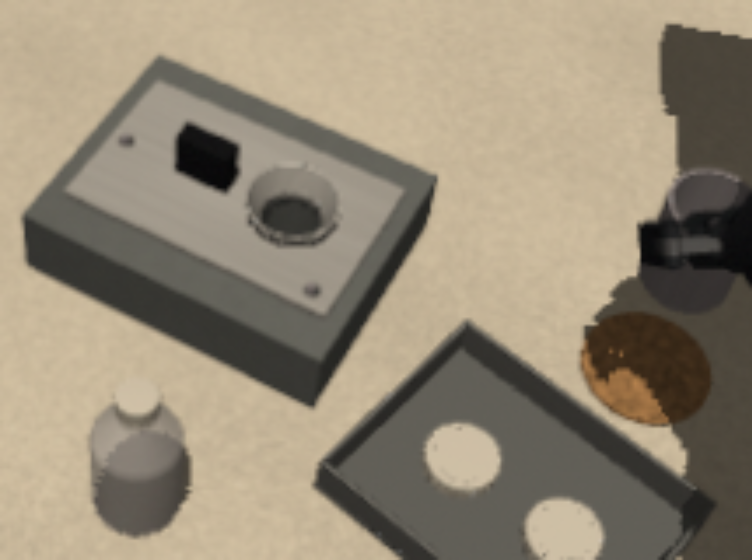

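Emit:
arm_command --rows '[{"delta_pos":[0.45,-0.02,0.53],"rot":[0,0,0],"fingers":0.6},{"delta_pos":[0.45,-0.02,0.53],"rot":[0,0,0],"fingers":0.6},{"delta_pos":[0.45,-0.02,0.53],"rot":[0,0,0],"fingers":0.6},{"delta_pos":[0.45,-0.02,0.53],"rot":[0,0,0],"fingers":0.6},{"delta_pos":[0.45,-0.02,0.53],"rot":[0,0,0],"fingers":0.6},{"delta_pos":[0.45,0,0.53],"rot":[0,0,0],"fingers":0.6},{"delta_pos":[0.3,0,0.35],"rot":[0,0,0],"fingers":0.6},{"delta_pos":[0.15,0,0.175],"rot":[0,0,0],"fingers":0.6},{"delta_pos":[0.1,0,0.12],"rot":[0,0,0],"fingers":0.6},{"delta_pos":[0,0,0],"rot":[0,0,0],"fingers":0.6},{"delta_pos":[0,0,0],"rot":[0,0,0],"fingers":0.6}]'

```text
clock: 44.3
tcp_pos: [0.4351, 0.2779, 0.0407]
orientation: [0.145, 0.851, 0.398, -0.31]
wrist_force: [0.5, 0.3, -1.2]
finger_gap: 0.0601
```

Emit:
arm_command --rows '[{"delta_pos":[0.04,0,0.046],"rot":[0,0,0],"fingers":0.6},{"delta_pos":[0.013,0,0.015],"rot":[0,0,0],"fingers":0.6},{"delta_pos":[0,0,0],"rot":[0,0,0],"fingers":0.6},{"delta_pos":[0,0,0],"rot":[0,0,0],"fingers":0.6}]'

```text
clock: 44.7
tcp_pos: [0.4349, 0.2778, 0.0388]
orientation: [0.145, 0.851, 0.398, -0.31]
wrist_force: [0.4, 0.1, -1.2]
finger_gap: 0.0597
```

Emit:
arm_command --rows '[{"delta_pos":[0.026,0,0.031],"rot":[0,0,0],"fingers":0.6},{"delta_pos":[0,0,0],"rot":[0,0,0],"fingers":0.6},{"delta_pos":[0,0,0],"rot":[0,0,0],"fingers":0.6}]'

```text
clock: 45.0
tcp_pos: [0.4349, 0.2778, 0.0387]
orientation: [0.145, 0.851, 0.398, -0.31]
wrist_force: [-0.6, 0.9, 6.1]
finger_gap: 0.0604
```

Contact. Open and back out along the tool axis.

Emit:
arm_command --rows '[{"delta_pos":[0,0,0],"rot":[0,0,0],"fingers":0.2},{"delta_pos":[0,0,0],"rot":[0,0,0],"fingers":0},{"delta_pos":[0,0,0],"rot":[0,0,0],"fingers":0},{"delta_pos":[0,0,0],"rot":[0,0,0],"fingers":0},{"delta_pos":[0,0,-0.3],"rot":[0,0,0],"fingers":0},{"delta_pos":[0,0,-0.7],"rot":[0,0,0],"fingers":0},{"delta_pos":[0,0,-0.9],"rot":[0,0,0],"fingers":0},{"delta_pos":[0,0,-0.9],"rot":[0,0,0],"fingers":0},{"delta_pos":[0,0,-0.9],"rot":[0,0,0],"fingers":0},{"delta_pos":[0,0,-0.9],"rot":[0,0,0],"fingers":0},{"delta_pos":[-0.6,0,-0.9],"rot":[0,0,0],"fingers":0},{"delta_pos":[-0.6,0,-0.9],"rot":[0,0,0],"fingers":0},{"delta_pos":[-0.6,0,-0.5],"rot":[0,0,0],"fingers":0},{"delta_pos":[0,0,0],"rot":[0,0,0],"fingers":0},{"delta_pos":[0,0,0],"rot":[0,0,0],"fingers":0}]'

```text
clock: 46.5
tcp_pos: [0.4743, 0.3247, 0.1664]
orientation: [0.145, 0.851, 0.398, -0.31]
wrist_force: [0.0, -0.4, -0.3]
finger_gap: 0.0853
```

```bash
python3 pp.py|head -1; python3 snap.py scene s13; python3 snap.py side d13; python3 - <<'E'
from h import *
ims=[]
for n in('s13','d13'):
    f=np.load(n+'.npz'); X=cloud(f,f['d']); x,y,z=X[...,0],X[...,1],X[...,2]
    rim=(z>.068)&(z<.086)&(x>.39)&(x<.5)&(y>.2)&(y<.35); P=X[rim]; print(n,'cup rim',cv2.minEnclosingCircle(np.float32(P[:,:2]*1000)),rim.sum(),P[:,2].max() if len(P) else 0)
    hsv=cv2.cvtColor(f['p'],cv2.COLOR_BGR2HSV); ck=(hsv[...,1]>110)&(z<.02)&(x>.37)&(x<.52)&(y>.2)&(y<.37); print('coaster',cv2.minEnclosingCircle(np.float32(X[ck][:,:2]*1000)))
    u,v=proj(f,[.442,.286,.05])[0]; a,b=proj(f,[.556,.04,.07])[0]; p=f['p']
    cr=lambda u,v:cv2.resize(p[max(0,int(v)-35):int(v)+35,int(u)-45:int(u)+45],(380,290),interpolation=2)
    ims.append(np.hstack([cr(u,v),cr(a,b)]))
cv2.imwrite('pics/c13.png',np.vstack(ims))
E
python3 lids.py scene
```

```text
phi 0.06825559762966373 tcp [0.4743 0.3247 0.1664] tooly [ 0.767 -0.642  0.   ] [ 0.56  0.99  0.82  2.08 -0.2   2.9 ]
[0.4743 0.3247 0.1664] toolY yaw -39.93 tilt [-0.412 -0.493 -0.766] 0.0853 j [ 0.56  0.99  0.82  2.08 -0.2   2.9 ]
[0.474  0.3246 0.1659] toolY yaw -39.93 tilt [-0.413 -0.493 -0.765] 0.0856 j [ 0.56  0.99  0.82  2.08 -0.2   2.9 ]
s13 cup rim ((441.13177490234375, 286.58721923828125), 33.22075271606445) 151 0.08147608214382826
coaster ((444.7903137207031, 285.9444580078125), 48.26079559326172)
d13 cup rim ((442.82208251953125, 287.66009521484375), 31.506080627441406) 117 0.08175938536707442
coaster ((445.86798095703125, 288.0694580078125), 49.12324142456055)
scene [234 163  96  66] c 567.2 -5.2 r 120.2 z 0.0657
scene [336 261  22  19] c 603.6 234.1 r 25.9 z 0.0181
scene [365 282  22  21] c 603.8 317.3 r 26.2 z 0.0179
[0.47384631 0.32445892 0.16560379]
```

View pics/c13.png

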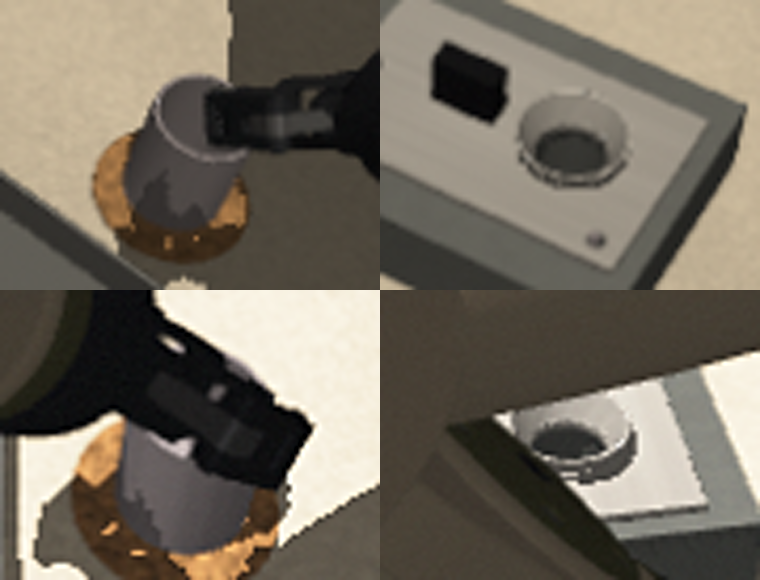

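Emit:
arm_command --rows '[{"delta_pos":[-0.64,0,-0.77],"rot":[0,0,0],"fingers":0},{"delta_pos":[-0.64,0,-0.77],"rot":[0,0,0],"fingers":0},{"delta_pos":[-0.64,0,-0.77],"rot":[0,0,0],"fingers":0},{"delta_pos":[0,0,0],"rot":[0,0.0223,0],"fingers":0},{"delta_pos":[0,0,0],"rot":[0,0.0223,0],"fingers":0},{"delta_pos":[0,0,0],"rot":[0,0.0223,0],"fingers":0},{"delta_pos":[0,0,0],"rot":[0,0.0223,0],"fingers":0},{"delta_pos":[0,0,0],"rot":[0,0.0223,0],"fingers":0},{"delta_pos":[0,0,0],"rot":[0,0,0],"fingers":0},{"delta_pos":[-0.9,0,0],"rot":[0,0,0],"fingers":0},{"delta_pos":[-0.9,0,0],"rot":[0,0,0],"fingers":0},{"delta_pos":[-0.9,0,0],"rot":[0,0,0],"fingers":0},{"delta_pos":[0,0,0],"rot":[0,0,0],"fingers":0},{"delta_pos":[0,0,0],"rot":[0,0,0],"fingers":0}]'

```text
clock: 48.05
tcp_pos: [0.441, 0.2843, 0.2275]
orientation: [0.003, 0.906, 0.423, -0.006]
wrist_force: [0.5, -0.2, -0.1]
finger_gap: 0.0855
```

```bash
python3 snap.py wrist w14; python3 - <<'E'
from go import *
# TCP target so that camera (80 mm along tool x) looks into the funnel: same relative view as for the cup
s,M=st(); print('to funnel view',to([.556+.03,.04+.0,.23]),s['tcp_pos'])
E
```

```text
[0.441  0.2843 0.2275] toolY yaw -39.96 tilt [-0.009 -0.011 -1.   ] 0.0855 j [ 0.42  0.23 -0.08  1.28 -0.01  2.69]
to funnel view [-4.723 13.402 -0.07 ] [0.44111029 0.28447011 0.22736331]
```

Emit:
arm_command --rows '[{"delta_pos":[-0.69,0.876,0],"rot":[0,0,0],"fingers":0},{"delta_pos":[-0.69,0.876,0],"rot":[0,0,0],"fingers":0},{"delta_pos":[-0.69,0.876,0],"rot":[0,0,0],"fingers":0},{"delta_pos":[-0.69,0.876,0],"rot":[0,0,0],"fingers":0},{"delta_pos":[-0.69,0.876,0],"rot":[0,0,0],"fingers":0},{"delta_pos":[-0.69,0.876,0],"rot":[0,0,0],"fingers":0},{"delta_pos":[-0.69,0.876,0],"rot":[0,0,0],"fingers":0},{"delta_pos":[-0.69,0.876,0],"rot":[0,0,0],"fingers":0},{"delta_pos":[-0.69,0.876,0],"rot":[0,0,0],"fingers":0},{"delta_pos":[-0.69,0.876,0],"rot":[0,0,0],"fingers":0},{"delta_pos":[-0.69,0.876,0],"rot":[0,0,0],"fingers":0},{"delta_pos":[-0.69,0.876,0],"rot":[0,0,0],"fingers":0},{"delta_pos":[-0.69,0.876,0],"rot":[0,0,0],"fingers":0},{"delta_pos":[-0.69,0.876,0],"rot":[0,0,0],"fingers":0},{"delta_pos":[0,0,0],"rot":[0,0,0],"fingers":0},{"delta_pos":[0,0,0],"rot":[0,0,0],"fingers":0}]'

```text
clock: 49.7
tcp_pos: [0.5048, -0.0218, 0.2296]
orientation: [0.002, 0.906, 0.423, -0.006]
wrist_force: [-0.8, -0.4, -0.3]
finger_gap: 0.0856
```

```bash
python3 snap.py wrist w15; python3 - <<'E'
from h import *
o=[]
for n,P in(('w14',[.4425,.287,.04]),('w15',[.556,.04,.04])):
    f=np.load(n+'.npz'); u,v=map(int,proj(f,P)[0]); print(u,v); c=f['p'][max(0,v-45):v+45,max(0,u-45):u+45]; c=cv2.resize(c,(400,400),interpolation=2); o.append(np.uint8(np.clip(c*1.6,0,255)))
    X=cloud(f,f['d']); d=np.linalg.norm(X[...,:2]-P[:2],axis=-1)<.026; z=X[...,2][d]; print(n,np.histogram(z,bins=np.arange(0,.1,.006)))
cv2.imwrite('pics/c15.png',np.hstack(o))
f=np.load('w15.npz'); X=cloud(f,f['d']); z=X[...,2]; m=(abs(z-.067)<.006)&(X[...,0]>.5)&(X[...,0]<.64)&(abs(X[...,1])<.09); P=X[m]; k=np.linalg.lstsq(np.c_[P[:,:2],np.ones(len(P))],P[:,2],rcond=None)[0]; print('plate z at holes',k@[.597,.092,1],k@[.5855,-.094,1])
E
```

```text
[ 0.5048 -0.0218  0.2296] toolY yaw -39.99 tilt [-0.01  -0.009 -1.   ] 0.0856 j [-0.2   0.19 -0.13  1.27 -0.01  2.07]
261 161
w14 (array([  13, 1054,    0,    0,    0,    0,    0,    0,    0,    0,    1,
          0,   18,   15,    0,    0]), array([0.   , 0.006, 0.012, 0.018, 0.024, 0.03 , 0.036, 0.042, 0.048,
       0.054, 0.06 , 0.066, 0.072, 0.078, 0.084, 0.09 , 0.096]))
261 85
w15 (array([   0, 1059,  141,  518,   58,   14,   14,    0,    0,    1,  149,
        670,  137,    0,    0,    0]), array([0.   , 0.006, 0.012, 0.018, 0.024, 0.03 , 0.036, 0.042, 0.048,
       0.054, 0.06 , 0.066, 0.072, 0.078, 0.084, 0.09 , 0.096]))
plate z at holes 0.06612645948495374 0.06576883037303735
```

View pics/c15.png

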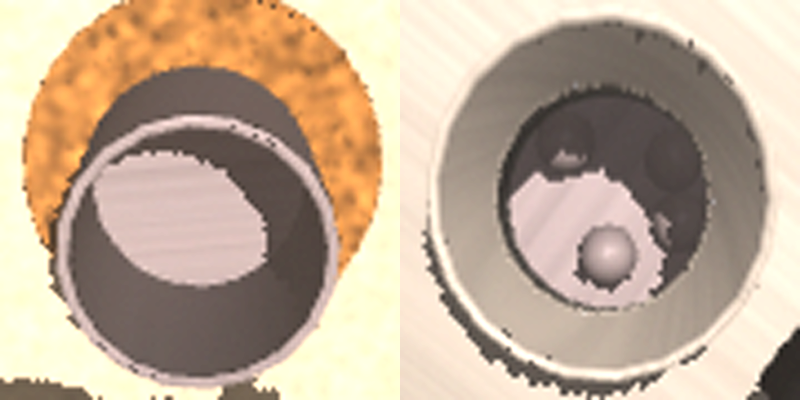

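```bash
python3 lids.py side; python3 -c "
from workcell import env; print(env.hand_in())"
```

```text
side [242 180  67  59] c 566.4 -2.0 r 122.3 z 0.0673
side [239 288  25  22] c 604.3 235.5 r 26.9 z 0.0188
side [234 323  28  27] c 605.5 320.1 r 26.6 z 0.0193
[ 0.50427498 -0.02107294  0.22976409]
the job is handed in; nothing more can be done
None
```

The job is done and handed in at about 50 s on the clock. I put both lids in the tray and seated the plate over its two pins. I then poured the balls through the funnel by tilting the cup to 110°, and stood the cup back on the coaster.

- **Lids:** both were in the tray, with their tops at about 18–19 mm.
- **Plate:** its top face measured about 66 mm high at both holes, so it lies flat. Both pins showed through their holes just after seating.
- **Cup:** it was empty and upright, about 3 mm from the coaster's centre.
- **Balls:** at least four showed in the jar, partly in shadow. I could not count them all, and I never established how many were in the cup to begin with. None showed in the cup, on the plate, or in the bench areas I looked at after pouring.
- **Bystanders:** the bottle, labelled jar and mouse stayed clear of every move. I did not measure their positions again at the end.

No check failed. The cameras agreed with each other to within about 3 mm.

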